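Split the stuck rinse pots on the splitter board

TASK

Two or three of the white rinse pots, upside down on the cork mat, are stuck inside steel sleeves (one already bare stays there): stand each stuck pair, as it is, on a marked spot of the splitter board, and when all are there fold the hinged flap down flat so that it holds the white pots' rims. With the flap staying down, lift every steel sleeve straight off without bringing its white pot up, and stand the sleeves upside down, as they are, on the round plate. Then fold the flap back to upright and stand the bare white pots, still upside down, on the cork mat; leave the paint jar, tape roll and paint dish alone.

Things in the scene. Friction and masses are not known exactly. Their poses are not given: they have to be found in the camera images.
- pot1: inner rinse pot 1: white plastic, upside down, closed end up; 80 mm high, body 45 mm in diameter, flat rim flange at the bottom 84 mm in diameter, 5 mm thick; about 80 g. Origin: centre of its underside, z up. Three rubber bumpers (27 to 37 mm above the underside, standing out 3 mm) wedge it in its sleeve. Grip a bare pot on its body, above the bumpers.
- sleeve1: steel sleeve 1 (may be absent: then pot1 is bare from the start), the cup over that pot: upside down, round, 57 mm in diameter, 66 mm high, 110 g. Origin: centre of its lower, open rim, z up. Nested, its rim is 18 mm above the pot's underside, the pair 84 mm high. Lifting it brings the pot up too (so a pair is carried by its sleeve); with the pot held down it pulls off upward with 2 to 4 N, clear after 65 mm.
- pot2: inner rinse pot 2: white plastic, upside down, closed end up; 80 mm high, body 45 mm in diameter, flat rim flange at the bottom 84 mm in diameter, 5 mm thick; about 80 g. Origin: centre of its underside, z up. Three rubber bumpers (27 to 37 mm above the underside, standing out 3 mm) wedge it in its sleeve. Grip a bare pot on its body, above the bumpers.
- sleeve2: steel sleeve 2 (may be absent: then pot2 is bare from the start), the cup over that pot: upside down, round, 57 mm in diameter, 66 mm high, 110 g. Origin: centre of its lower, open rim, z up. Nested, its rim is 18 mm above the pot's underside, the pair 84 mm high. Lifting it brings the pot up too (so a pair is carried by its sleeve); with the pot held down it pulls off upward with 2 to 4 N, clear after 65 mm.
- pot3: inner rinse pot 3: white plastic, upside down, closed end up; 80 mm high, body 45 mm in diameter, flat rim flange at the bottom 84 mm in diameter, 5 mm thick; about 80 g. Origin: centre of its underside, z up. Three rubber bumpers (27 to 37 mm above the underside, standing out 3 mm) wedge it in its sleeve. Grip a bare pot on its body, above the bumpers.
- sleeve3: steel sleeve 3 (may be absent: then pot3 is bare from the start), the cup over that pot: upside down, round, 57 mm in diameter, 66 mm high, 110 g. Origin: centre of its lower, open rim, z up. Nested, its rim is 18 mm above the pot's underside, the pair 84 mm high. Lifting it brings the pot up too (so a pair is carried by its sleeve); with the pot held down it pulls off upward with 2 to 4 N, clear after 65 mm.
- splitter: splitter board, fixed: plywood 150 x 340 mm, 20 mm thick, its top at z = 0.020. Origin: centre of its underside; its x axis points to the hinged side, away from the robot, its y axis along the row of spots towards the flap's handle end.
- spot1 (a point): centre of marked spot 1 on the board's top: dark disc 88 mm in diameter on which one pot stands; the three are in a row 110 mm apart along the board's y (1 the farthest from the handle). The flap's notches leave 4 mm of play each side of a sleeve.
- spot2 (a point): centre of marked spot 2 on the board's top: dark disc 88 mm in diameter on which one pot stands; the three are in a row 110 mm apart along the board's y (1 the farthest from the handle). The flap's notches leave 4 mm of play each side of a sleeve.
- spot3 (a point): centre of marked spot 3 on the board's top: dark disc 88 mm in diameter on which one pot stands; the three are in a row 110 mm apart along the board's y (1 the farthest from the handle). The flap's notches leave 4 mm of play each side of a sleeve.
- flap (a joint): hinged aluminium flap, rad: 0 = flat, 2 mm above the pots' flanges, pointing to the board's -x; 1.571 = upright; 2.1 = limit, leaning back. It stays where it is left (stiff hinge, about 0.4 N m, which holds the pots down). 6 mm plate, 88 mm from hinge line to free edge, with three 66 mm notches, open at the free edge, that pass round the sleeves.
- flap_hinge (a point): middle of the flap's hinge line, which runs along the board's y, at z = 0.030, 65 mm beyond the row of spots
- flap_grip (a point): middle of the flap's handle: a round bar 10 mm in diameter, parallel to the hinge line and 80 mm from it, standing free beyond the flap's +y end (gripable for 20 mm each way). It can turn in the grip while the flap is swung, the hand keeping its direction.
- mat: round cork mat, fixed, 240 mm in diameter, 4 mm thick; the stuck pots start on it, and the bare white pots go back onto it. Origin: centre of its underside.
- plate: round flat ceramic plate, white with a blue edge, fixed, 240 mm in diameter, 4 mm thick, no lip; the sleeves go onto it. Mat and plate lie left and right of the board, either way round. Origin: centre of its underside.
- paint_jar: bystander: small glass jar with a white lid, 66 mm wide, 70 mm high; leave alone
- tape: bystander: roll of brown tape lying flat, 100 mm wide, 25 mm high; leave alone
- dish: bystander: low white china paint dish, 90 mm wide, 22 mm high, near the robot; leave alone
There are look-alikes about, which are no part of the job. Leave any yellow look-alike of the pot1 alone.

How it is judged:
On the way, in this order (a step that is already met when the one before it is completed fails the run):
1. every stuck pair stands on a marked spot of the board, still nested, the flap not yet down ((horizontal distance between sleeve1 and spot1 below 0.012 m or horizontal distance between sleeve1 and spot2 below 0.012 m or horizontal distance between sleeve1 and spot3 below 0.012 m) and height (world z) of sleeve1 between 0.03 and 0.045 m and angle between each of sleeve1, sleeve2, sleeve3's own z axis and vertical below 0.12 rad and horizontal distance between pot1 and sleeve1 below 0.012 m and z of sleeve1 in the frame of pot1 below 0.03 m and (horizontal distance between sleeve2 and spot1 below 0.012 m or horizontal distance between sleeve2 and spot2 below 0.012 m or horizontal distance between sleeve2 and spot3 below 0.012 m) and height (world z) of sleeve2 between 0.03 and 0.045 m and horizontal distance between pot2 and sleeve2 below 0.012 m and z of sleeve2 in the frame of pot2 below 0.03 m and (horizontal distance between sleeve3 and spot1 below 0.012 m or horizontal distance between sleeve3 and spot2 below 0.012 m or horizontal distance between sleeve3 and spot3 below 0.012 m) and height (world z) of sleeve3 between 0.03 and 0.045 m and horizontal distance between pot3 and sleeve3 below 0.012 m and z of sleeve3 in the frame of pot3 below 0.03 m and value of joint flap above 0.6 rad), for 0.2 s.
2. the flap is folded flat over the pots' rims, the pairs still nested ((horizontal distance between sleeve1 and spot1 below 0.012 m or horizontal distance between sleeve1 and spot2 below 0.012 m or horizontal distance between sleeve1 and spot3 below 0.012 m) and height (world z) of sleeve1 between 0.03 and 0.045 m and angle between each of sleeve1, sleeve2, sleeve3's own z axis and vertical below 0.12 rad and horizontal distance between pot1 and sleeve1 below 0.012 m and z of sleeve1 in the frame of pot1 below 0.03 m and (horizontal distance between sleeve2 and spot1 below 0.012 m or horizontal distance between sleeve2 and spot2 below 0.012 m or horizontal distance between sleeve2 and spot3 below 0.012 m) and height (world z) of sleeve2 between 0.03 and 0.045 m and horizontal distance between pot2 and sleeve2 below 0.012 m and z of sleeve2 in the frame of pot2 below 0.03 m and (horizontal distance between sleeve3 and spot1 below 0.012 m or horizontal distance between sleeve3 and spot2 below 0.012 m or horizontal distance between sleeve3 and spot3 below 0.012 m) and height (world z) of sleeve3 between 0.03 and 0.045 m and horizontal distance between pot3 and sleeve3 below 0.012 m and z of sleeve3 in the frame of pot3 below 0.03 m and value of joint flap below 0.1 rad), for 0.2 s.
3. all sleeves stand on the plate, apart from their pots, while the flap is still flat (horizontal distance between each of sleeve1, sleeve2, sleeve3 and plate below 0.1 m and height (world z) of each of sleeve1, sleeve2, sleeve3 below 0.012 m and angle between each of sleeve1, sleeve2, sleeve3's own z axis and vertical below 0.12 rad and linear speed of each of sleeve1, sleeve2, sleeve3 below 0.02 m/s and horizontal distance between sleeve1 and pot1 above 0.1 m and horizontal distance between sleeve2 and pot2 above 0.1 m and horizontal distance between sleeve3 and pot3 above 0.1 m and value of joint flap below 0.1 rad), for 0.2 s.
4. the flap is folded back to upright (value of joint flap between 1.396 and 1.745 rad), for 0.3 s.
At the end, for the whole second after the job is handed in: all sleeves stand upside down and at rest on the plate (centre within 100 mm of the plate's), all white pots upside down and at rest on the cork mat (centre within 100 mm of the mat's), the flap upright within 10 degrees (all of step 4 and horizontal distance between each of sleeve1, sleeve2, sleeve3 and plate below 0.1 m and height (world z) of each of sleeve1, pot1, sleeve2, pot2, sleeve3, pot3 below 0.012 m and angle between each of sleeve1, pot1, sleeve2, pot2, sleeve3, pot3's own z axis and vertical below 0.12 rad and linear speed of each of sleeve1, pot1, sleeve2, pot2, sleeve3, pot3 below 0.02 m/s and horizontal distance between each of pot1, pot2, pot3 and mat below 0.1 m); the robot touches nothing.
It fails at once if a white pot comes up more than 25 mm off the board at its spot while the flap is less than 1 rad open (value of joint flap below 1 rad and ((height (world z) of pot1 above 0.045 m and (horizontal distance between pot1 and spot1 below 0.04 m or horizontal distance between pot1 and spot2 below 0.04 m or horizontal distance between pot1 and spot3 below 0.04 m)) or (height (world z) of pot2 above 0.045 m and (horizontal distance between pot2 and spot1 below 0.04 m or horizontal distance between pot2 and spot2 below 0.04 m or horizontal distance between pot2 and spot3 below 0.04 m)) or (height (world z) of pot3 above 0.045 m and (horizontal distance between pot3 and spot1 below 0.04 m or horizontal distance between pot3 and spot2 below 0.04 m or horizontal distance between pot3 and spot3 below 0.04 m)))).
It fails at once if the paint jar is moved more than 30 mm (distance of paint_jar from where it was at the start of the episode above 0.03 m).
It fails at once if the tape is moved more than 30 mm (distance of tape from where it was at the start of the episode above 0.03 m).
It fails at once if the dish is moved more than 30 mm (distance of dish from where it was at the start of the episode above 0.03 m).
Of sleeve1, sleeve2, sleeve3 only 2 to 3 are there at a start; the rules pass over those that are not, and their reading is None.
At some moment in a run one of sleeve1, sleeve2, sleeve3, pot1, pot2, pot3 may be knocked a few centimetres aside while the robot is not near it.
It also fails if it takes over 210 s, if anything falls off the work surface, if the arm or the gripper's body presses on something with over 40 N, if the wrist force passes 120 N, or if a joint passes its speed limit or range.

ROBOT

A 6-joint arm with a two-finger parallel gripper is mounted at the origin on the work surface. World frame = base frame: x ahead of the robot, y to its left, z up, the work surface at z = 0. Lengths are in m, angles in rad, forces in N, time in s.
With the tool pointing down it reaches from about 0.25 to 0.725 m from the base axis. Payload 9.7 kg.
Tool frame: the origin (TCP) lies on the centre line of the jaws, within the pads' length; the fingertips stand 17 mm ahead of it and the grasp point (between the pads) lies 2 mm behind it; z points along the fingers, y is the line along which they close (so a half turn about z gives the same grasp; the last joint's range is limited). The gripper opens to 85 mm and grips with 20 to 120 N. Pads are 22 mm wide; open, the fingers measure 114 mm over their backs; the gripper's body (76 mm by 85 mm) begins 54 mm behind the grasp point. The pads swing forward as they close: fully open they stand 13 mm farther back than shut.
Start: joints at [-1.25, 0.087, 0.176, 1.66, 0, 1.571], TCP at [0.173, -0.522, 0.216] pointing down, gripper open.
Joint ranges: [-3.13, 3.13], [-0.85, 1.81], [-1.15, 1.24], [-2.2, 2.28], [-1.44, 1.52], [-3.14, 3.14]. Speed limits (rad/s): [2.22, 2.22, 2.57, 3.14, 3.14, 3.14].

INTERFACE

Orientations are given as a unit quaternion [w, x, y, z].
In Python, from plant import sensors, viewer, order gives the robot as it stands.
- The arm moves only by the shell command python3 -m crank 'ROWS'. ROWS is JSON, a list of rows, each a list of 3 entries, a list of its own where there are three numbers: the turn, a rotation vector about the tool's x, y, z in degrees, then the shift along the tool's x, y, z in m, then the finger opening in m, from 0 to 0.0854. In form: [[[ax, ay, az], [dx, dy, dz], hand], ...]. A call has 1 to 5 rows; each row shifts and turns the commanded pose from where the row before left it, along the tool's axes as they then stand; what a row does not reach is not made up. A row lasts 1/12 s, in which the tool goes at most 41.7 mm and 7.16 degrees, less where a joint would pass 70% of its speed; a pose out of reach is approached as far as the arm can. A call is refused whole if a number of a shift passes 0.0417 or a number of a turn 7.16, either way. A call with a gripper value outside its range is refused whole. The fingers move at their own pace and stop on an object; the grip force is fixed at half the most. Time passes only in rows, so rows that do not move let the fingers close. It gives the time, the measured TCP pose, the force, the opening and the grip force at its end, in the units of the state.
- sensors.state(): the state, without advancing time (a new reading comes with each control period).
- viewer.get_image(name): name is "side" or "top" or "wrist"; returns a dict with "image" (420x560x3 uint8, blue, green, red), "intrinsics" (3x3 intrinsics, pixels), "position" and "rotation" of the camera in the world. Camera axes: x right, y down, z forward; pixel columns grow to the right and rows downward; lengths in m; the calibration is good to about 2 mm. The wrist camera is an equidistant fisheye: a pixel r from the principal point sees the ray r / f radians off the axis. A picture is of the moment at which its call begins. There is no depth.
- order.job_done(): hands the job in; it is judged then, once.
The state is a dict: "clock": time; "qpos": joint angles; "qvel": joint speeds; "joint_torque": joint torques, N m; "tool_pos": TCP position; "ee_rot": TCP orientation; "force": force on the tool from outside, world axes, zero at the start; "moment": the same for the moment, N m; "finger_gap": finger opening in m; "grasp_force": force on a finger pad.
Only numpy, scipy, OpenCV 4.12 (cv2) and the standard library are available. Lean on these libraries where they do the work, as an engineer would, in place of code of your own. Each camera call takes 0.05 s, during which the arm holds its last target. There are 200 camera calls.

## Working session

There is one attempt and no reset: what is moved stays moved. The work goes in short steps, Python scripts to look and compute and a shell command to move; the robot and the scene stay as the last step left them, time stands still between calls to the robot, and variables do not carry over. Pictures are saved under pics/ and viewed, at most 14 in all, crops included, and the job is handed in when it is done.

```bash
ls; mkdir -p pics; cat > h.py <<'E'
import numpy as np, cv2
from plant import sensors, viewer, order
def shot(n,f):
    d=viewer.get_image(n); cv2.imwrite('pics/'+f+'.png',d['image'])
    np.savez('pics/'+f+'.npz',K=d['intrinsics'],p=d['position'],R=d['rotation']); return d
def px2w(f,u,v,z):
    d=np.load('pics/'+f+'.npz'); K,p,R=d['K'],d['p'],d['R']
    r=R@np.linalg.solve(K,[u,v,1.]); return p+r*(z-p[2])/r[2]
def w2px(f,P):
    d=np.load('pics/'+f+'.npz'); q=d['K']@(d['R'].T@(np.array(P)-d['p'])); return q[:2]/q[2]
E
python3 - <<'E'
from h import *
for n in('top','side'):
    d=shot(n,n+'0'); print(n,d['position'],d['rotation'],d['intrinsics'])
s=sensors.state(); print(s)
E
```

```text
pics
top [ 0.39135775 -0.01782929  1.51069335] [ 0.034133   -0.69767685  0.7151245  -0.0260558 ] [[484.84681707   0.         274.85157273]
 [  0.         484.84681707 203.62004832]
 [  0.           0.           1.        ]]
side [0.46985457 0.84468991 0.86323093] [ 0.01102804 -0.02645165  0.91587392 -0.40044184] [[431.86260073   0.         276.7548861 ]
 [  0.         431.86260073 211.73530695]
 [  0.           0.           1.        ]]
{'clock': 0.1, 'qpos': array([-1.24998402e+00,  8.74183197e-02,  1.75197036e-01,  1.65977226e+00,
       -1.91600987e-05,  1.57080084e+00]), 'qvel': array([-0.00021253,  0.00019554,  0.0022643 ,  0.00022281,  0.00032357,
        0.00025484]), 'joint_torque': array([-4.63920987e-04, -5.21562016e+01,  4.65653515e+01,  1.60782225e-02,
       -2.03123636e-05,  7.77334549e-06]), 'tool_pos': array([ 0.17336194, -0.52173521,  0.2156383 ]), 'ee_rot': array([-5.89394516e-04,  9.87162677e-01,  1.59716905e-01, -1.05067803e-04]), 'force': array([-0.96402012, -0.3818216 , -0.42385915]), 'moment': array([ 0.02561335,  0.00651757, -0.00564207]), 'grasp_force': 0.0, 'finger_gap': 0.08521889323716765}
```

```bash
python3 - <<'E'
s=open('h.py').read()
s=s.replace("R=d['rotation'])","R=rot(d['rotation']))").replace("def shot","from scipy.spatial.transform import Rotation as Ro\ndef rot(q):\n    q=np.array(q); return q if q.ndim==2 else Ro.from_quat(q[[1,2,3,0]]).as_matrix()\ndef shot",1)
open('h.py','w').write(s)
from h import *
shot('top','top1');shot('side','side1')
for n in('top1','side1'):
    cv2.imwrite(f'pics/{n}b.png',cv2.resize(cv2.imread(f'pics/{n}.png'),(800,600),interpolation=cv2.INTER_CUBIC))
E
```

```text
(no output)
```

View pics/top1b.png

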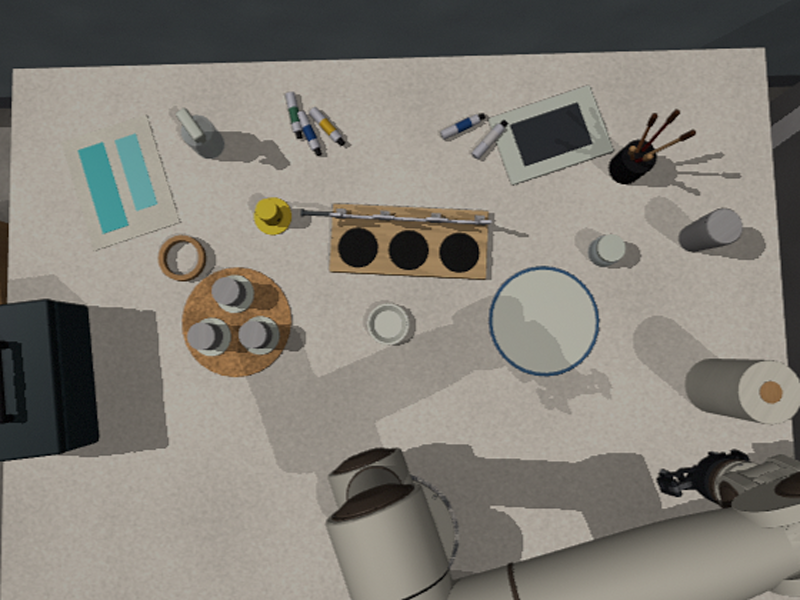

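View pics/side1b.png

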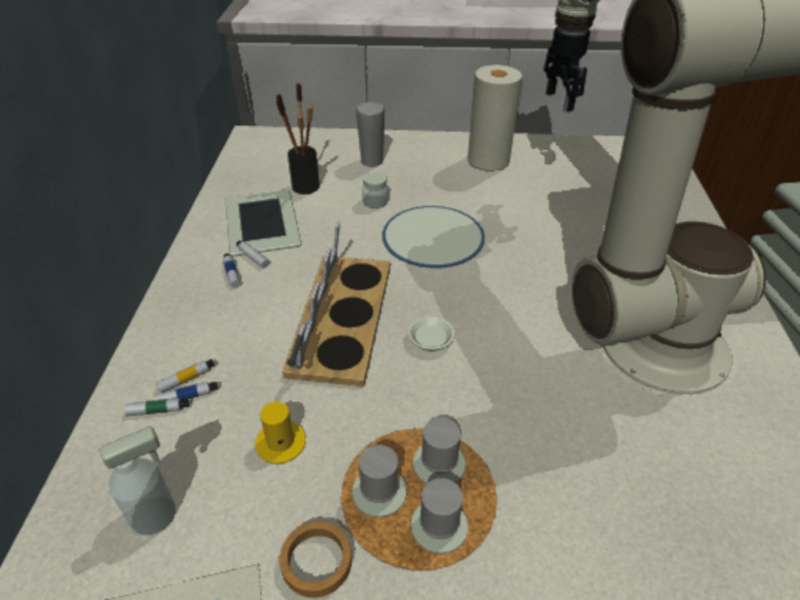

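```bash
python3 - <<'E'
from h import *
im=cv2.imread('pics/top1.png')
a=cv2.resize(im[180:270,120:210],None,fx=6,fy=6,interpolation=cv2.INTER_CUBIC)
b=cv2.resize(im[130:200,165:355],None,fx=4.2,fy=4.2,interpolation=cv2.INTER_CUBIC)
c=np.zeros((600,800,3),np.uint8)
a=cv2.resize(im[185:268,125:208],(300,300),interpolation=cv2.INTER_CUBIC)
c[:294,:798]=b[:294,:798]; c[297:597,:300]=a
p=cv2.resize(im[180:270,335:425],(300,300),interpolation=cv2.INTER_CUBIC); c[297:597,400:700]=p
cv2.imwrite('pics/c1.png',c)
E
```

```text
(no output)
```

View pics/c1.png

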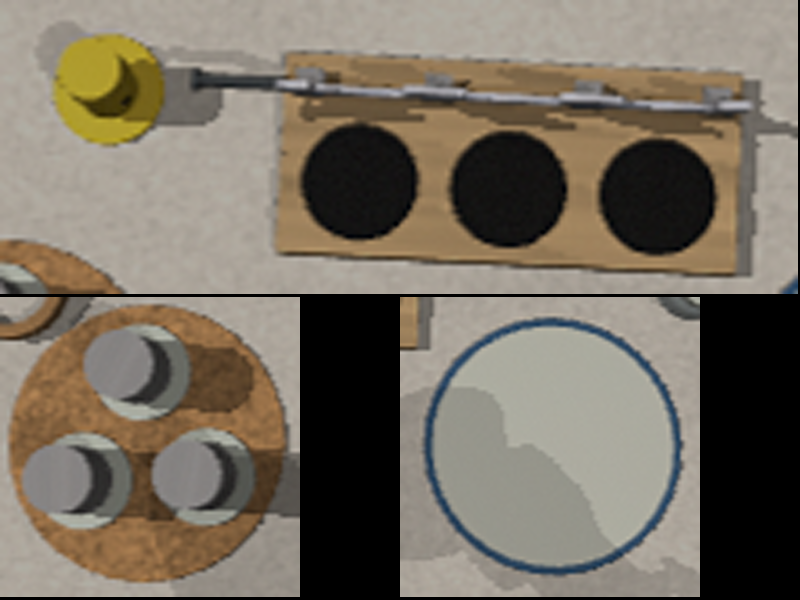

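```bash
cat > m.py <<'E'
from h import *
f='top1'
B=lambda u,v,z:px2w(f,u/4.2+165,v/4.2+130,z)
A=lambda u,v,z:px2w(f,u/3.6145+125,(v-297)/3.6145+185,z)
P=lambda u,v,z:px2w(f,(u-400)/3.333+335,(v-297)/3.333+180,z)
E
python3 - <<'E'
from m import *
np.set_printoptions(precision=4,suppress=True)
for q in((360,182),(508,189),(657,196)): print('spot',B(*q,.02))
for q in((119,372),(57,480),(189,477)): print('pairtop',A(*q,.088))
for q in((144,371),(80,480),(203,477)): print('flange',A(*q,.009))
print('mat',A(147,443,.004),A(147,305,.004),A(147,581,.004),A(9,443,.004),A(286,443,.004))
print('plate',P(553,446,.004),P(553,320,.004),P(553,573,.004),P(427,446,.004),P(680,446,.004))
print('yel',B(109,90,.005),B(100,70,.08)); print('handle',B(195,79,.11),B(285,84,.11))
g=lambda u,v,z:px2w(f,u*.7,v*.7,z)
print('tape',g(183,258,.025),'dish',g(389,323,.022),'jar',g(608,249,.07))
E
```

```text
spot [0.615  0.0703 0.02  ]
spot [ 0.607  -0.0389  0.02  ]
spot [ 0.5989 -0.1486  0.02  ]
pairtop [0.5154 0.3423 0.088 ]
pairtop [0.4285 0.3932 0.088 ]
pairtop [0.4284 0.2856 0.088 ]
flange [0.5226 0.3407 0.009 ]
flange [0.4301 0.3962 0.009 ]
flange [0.4301 0.2904 0.009 ]
mat [0.4607 0.3396 0.004 ] [0.5804 0.339  0.004 ] [0.3425 0.3402 0.004 ] [0.4636 0.459  0.004 ] [0.4577 0.2196 0.004 ]
plate [ 0.4463 -0.3292  0.004 ] [ 0.5642 -0.3342  0.004 ] [ 0.3291 -0.3242  0.004 ] [ 0.4492 -0.2122  0.004 ] [ 0.4434 -0.4468  0.004 ]
yel [0.6918 0.2583 0.005 ] [0.6915 0.2508 0.08  ]
handle [0.6771 0.1788 0.11  ] [0.6719 0.116  0.11  ]
tape [0.6014 0.4507 0.025 ] dish [0.4496 0.0072 0.022 ] jar [ 0.591 -0.455  0.07 ]
```

```bash
cat > d.py <<'E'
import sys
from h import *
from plant import sensors
# usage: d.py x y z [x y z ...]: tool-axis deltas between successive goals; only keeps orientation
s=sensors.state(); R=rot(s['ee_rot']); p=np.array(s['tool_pos'])
np.set_printoptions(precision=4,suppress=True)
print('t',round(s['clock'],2),'pos',p,'yaw',np.degrees(np.arctan2(R[1,0],R[0,0])).round(2),'tilt',np.degrees(np.arccos(-R[2,2])).round(2),'gap',round(s['finger_gap'],4),'F',np.array(s['force']).round(1),'q',s['qpos'])
a=np.array([float(v) for v in sys.argv[1:]]).reshape(-1,3)
for g in a:
    d=R.T@(g-p); print('->',g,'d',d); p=g
E
python3 -m crank '[[[0,0,5.65],[0,0,-0.01],0.085],[[0,0,5.65],[0,0,-0.01],0.085],[[0,0,5.65],[0,0,-0.01],0.085],[[0,0,5.65],[0,0,-0.01],0.085],[[0,0,0],[0,0,0],0.085]]'
python3 d.py 0.35 -0.1 0.25 0.429 0.288 0.2
```

```text
clock: 0.62
tool_pos: [0.1736, -0.5223, 0.258]
ee_rot: [0.001, 0.999, -0.039, 0.0]
force: [1.0, -0.0, 0.0]
finger_gap: 0.0851
grasp_force: 0.0
t 0.62 pos [ 0.1736 -0.5223  0.258 ] yaw -4.47 tilt 0.13 gap 0.0851 F [ 1. -0.  0.] q [-1.25    0.1061  0.2785  1.741   0.      1.9696]
-> [ 0.35 -0.1   0.25] d [ 0.143  -0.4348  0.0072]
-> [0.429 0.288 0.2  ] d [ 0.0485 -0.3931  0.0492]
```

```bash
r='x'
python3 -m crank '[[[0,0,-6.93],[0,0,0],0.085],[[0,0,-6.93],[0,0,0],0.085],[[0,0,-6.93],[0,0,0],0.085],[[0,0,-6.93],[0,0,0],0.085],[[0,0,-6.93],[0,0,0],0.085]]' >/dev/null
python3 -m crank '[[[0,0,-6.93],[0,0,0],0.085],[[0,0,-6.93],[0,0,0],0.085],[[0,0,-6.93],[0,0,0],0.085],[[0,0,-6.93],[0,0,0],0.085],[[0,0,-6.93],[0,0,0],0.085]]' >/dev/null
python3 -m crank '[[[0,0,-6.93],[0,0,0],0.085],[[0,0,-6.93],[0,0,0],0.085],[[0,0,-6.93],[0,0,0],0.085],[[0,0,-6.93],[0,0,0],0.085],[[0,0,-6.93],[0,0,0],0.085]]' >/dev/null
python3 -m crank '[[[0,0,-6.93],[0,0,0],0.085],[[0,0,-6.93],[0,0,0],0.085],[[0,0,-6.93],[0,0,0],0.085],[[0,0,-6.93],[0,0,0],0.085],[[0,0,-6.93],[0,0,0],0.085]]' >/dev/null
python3 -m crank '[[[0,0,-6.93],[0,0,0],0.085],[[0,0,-6.93],[0,0,0],0.085],[[0,0,-6.93],[0,0,0],0.085],[[0,0,-6.93],[0,0,0],0.085],[[0,0,-6.93],[0,0,0],0.085]]' >/dev/null
python3 -m crank '[[[0,0,-6.93],[0,0,0],0.085],[[0,0,0],[0,0,0],0.085]]' >/dev/null
python3 d.py 0.35 -0.1 0.25 0.429 0.288 0.2
```

```text
t 2.87 pos [ 0.1734 -0.5218  0.2555] yaw 176.46 tilt 0.05 gap 0.0851 F [ 0.2 -0.2 -0.6] q [-1.25    0.1067  0.2742  1.7392  0.     -1.1883]
-> [ 0.35 -0.1   0.25] d [-0.1503  0.4319  0.0058]
-> [0.429 0.288 0.2  ] d [-0.0549  0.3921  0.0503]
```

```bash

python3 -m crank '[[[0,0,0],[-0.0115,0.033,0],0.085],[[0,0,0],[-0.0115,0.033,0],0.085],[[0,0,0],[-0.0115,0.033,0],0.085],[[0,0,0],[-0.0115,0.033,0],0.085],[[0,0,0],[-0.0115,0.033,0],0.085]]' >/dev/null
python3 -m crank '[[[0,0,0],[-0.0115,0.033,0],0.085],[[0,0,0],[-0.0115,0.033,0],0.085],[[0,0,0],[-0.0115,0.033,0],0.085],[[0,0,0],[-0.0115,0.033,0],0.085],[[0,0,0],[-0.0115,0.033,0],0.085]]' >/dev/null
python3 -m crank '[[[0,0,0],[-0.0115,0.033,0],0.085],[[0,0,0],[-0.0115,0.033,0],0.085],[[0,0,0],[-0.0115,0.033,0],0.085],[[0,0,0],[-0.005,0.036,0],0.085],[[0,0,0],[-0.005,0.036,0],0.085]]' >/dev/null
python3 -m crank '[[[0,0,0],[-0.005,0.036,0],0.085],[[0,0,0],[-0.005,0.036,0],0.085],[[0,0,0],[-0.005,0.036,0],0.085],[[0,0,0],[-0.005,0.036,0.0],0.085],[[0,0,0],[-0.005,0.036,0.0],0.085]]' >/dev/null
python3 d.py 0.429 0.288 0.2
```

```text
t 4.53 pos [0.4053 0.1464 0.256 ] yaw 175.86 tilt 0.01 gap 0.0853 F [ 0.9 -0.9  1.3] q [ 0.3466 -0.1761  0.0005  1.7472 -0.0001  0.4189]
-> [0.429 0.288 0.2  ] d [-0.0134  0.143   0.056 ]
```

```bash

python3 -m crank '[[[0,0,0],[-0.003,0.035,0.014],0.085],[[0,0,0],[-0.003,0.035,0.014],0.085],[[0,0,0],[-0.003,0.035,0.014],0.085],[[0,0,0],[-0.003,0.03,0.014],0.085],[[0,0,0],[0,0,0],0.085]]' >/dev/null
python3 -m crank '[[[0,0,0],[0,0,0],0.085]]' >/dev/null
python3 d.py 0.429 0.288 0.12
python3 - <<'E'
from h import *
d=shot('wrist','w1'); print(d['position'],d['intrinsics'][0])
E
```

```text
t 5.03 pos [0.4262 0.279  0.1985] yaw 176.0 tilt 0.19 gap 0.0847 F [ 0.7 -1.  -0. ] q [ 0.5797 -0.013   0.0384  1.6254 -0.0001  0.6495]
-> [0.429 0.288 0.12 ] d [-0.0024  0.0093  0.0784]
[0.34922907 0.28474266 0.35471472] [325.1922621    0.         285.20387724]
```

View pics/w1.png

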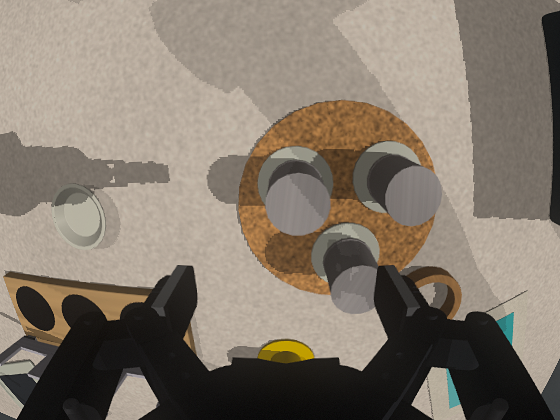

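```bash
cat >> h.py <<'E'
def fe2w(f,u,v,z):
    d=np.load('pics/'+f+'.npz'); K,p,R=d['K'],d['p'],d['R']
    w=np.array([u-K[0,2],v-K[1,2]])/K[0,0]; t=np.linalg.norm(w)
    r=R@np.append(w/t*np.sin(t),np.cos(t)); return p+r*(z-p[2])/r[2]
E
python3 - <<'E'
from h import *
for u,v in((298,204),(413,195),(357,288)): print(fe2w('w1',u,v,.088).round(4))
E
```

```text
[0.4305 0.2894 0.088 ]
[0.429  0.3932 0.088 ]
[0.5193 0.3422 0.088 ]
```

```bash

python3 -m crank '[[[0,0,0],[-0.003,0.0103,0.03],0.085],[[0,0,0],[0,0,0.03],0.085],[[0,0,0],[0,0,0.0],0.085],[[0,0,0],[0,0,0],0.085]]' >/dev/null
python3 d.py 0.430 0.289 0.061
```

```text
t 5.42 pos [0.4301 0.2869 0.1404] yaw 175.86 tilt 0.1 gap 0.0851 F [ 0.1 -0.3  1. ] q [ 0.5883 -0.0054 -0.066   1.5119 -0.0001  0.6605]
-> [0.43  0.289 0.061] d [0.0002 0.0022 0.0794]
```

```bash

python3 -m crank '[[[0,0,0],[0,0.002,0.026],0.085],[[0,0,0],[0,0,0.026],0.085],[[0,0,0],[0,0,0.026],0.085],[[0,0,0],[0,0,0],0.085],[[0,0,0],[0,0,0],0.085]]' >/dev/null
python3 d.py 0.430 0.289 0.061
python3 -m crank '[[[0,0,0],[0,0,0],0.05],[[0,0,0],[0,0,0],0.05],[[0,0,0],[0,0,0],0.05],[[0,0,0],[0,0,0],0.05],[[0,0,0],[0,0,0],0.05]]'
python3 -m crank '[[[0,0,0],[0,0,0],0.05],[[0,0,0],[0,0,0],0.05],[[0,0,0],[0,0,-0.03],0.05],[[0,0,0],[0,0,-0.03],0.05],[[0,0,0],[0,0,-0.03],0.05]]'
python3 -m crank '[[[0,0,0],[0,0,-0.03],0.05],[[0,0,0],[0,0,-0.01],0.05],[[0,0,0],[0,0,0],0.05],[[0,0,0],[0,0,0],0.05]]'
python3 d.py 0.599 -0.1486 0.195 
```

```text
t 5.83 pos [0.4311 0.2899 0.0641] yaw 175.91 tilt 0.03 gap 0.0851 F [ 0.1  0.2 -0.3] q [ 0.592   0.0099 -0.198   1.3624 -0.      0.6634]
-> [0.43  0.289 0.061] d [ 0.001  -0.0009  0.0031]
clock: 6.25
tool_pos: [0.432, 0.2903, 0.0655]
ee_rot: [0.002, 0.035, 0.999, 0.001]
force: [-1.1, -5.2, 12.5]
finger_gap: 0.0541
grasp_force: 63.2
clock: 6.67
tool_pos: [0.4306, 0.2901, 0.1542]
ee_rot: [0.0, 0.035, 0.999, 0.0]
force: [1.1, 0.3, -2.6]
finger_gap: 0.0531
grasp_force: 64.9
clock: 7.0
tool_pos: [0.4309, 0.2904, 0.192]
ee_rot: [0.0, 0.035, 0.999, 0.0]
force: [0.1, -0.6, -3.3]
finger_gap: 0.0527
grasp_force: 65.0
t 7.0 pos [0.4309 0.2904 0.192 ] yaw 175.96 tilt 0.02 gap 0.0527 F [ 0.1 -0.6 -3.3] q [0.5929 0.0059 0.0447 1.6092 0.     0.6634]
-> [ 0.599  -0.1486  0.195 ] d [-0.1986 -0.4261 -0.0031]
```

```bash

python3 -m crank '[[[0,0,0],[-0.0155,-0.033,0],0.05],[[0,0,0],[-0.0155,-0.033,0],0.05],[[0,0,0],[-0.0155,-0.033,0],0.05],[[0,0,0],[-0.0155,-0.033,0],0.05],[[0,0,0],[-0.0155,-0.033,0],0.05]]' >/dev/null
python3 -m crank '[[[0,0,0],[-0.0155,-0.033,0],0.05],[[0,0,0],[-0.0155,-0.033,0],0.05],[[0,0,0],[-0.0155,-0.033,0],0.05],[[0,0,0],[-0.0155,-0.033,0],0.05],[[0,0,0],[-0.0155,-0.033,0],0.05]]' >/dev/null
python3 -m crank '[[[0,0,0],[-0.0155,-0.033,0],0.05],[[0,0,0],[-0.0155,-0.033,0],0.05],[[0,0,0],[-0.012,-0.029,0],0.05],[[0,0,0],[0,0,0],0.05],[[0,0,0],[0,0,0],0.05]]' >/dev/null
python3 -m crank '[[[0,0,0],[0,0,0],0.05],[[0,0,0],[0,0,0],0.05]]' >/dev/null
python3 d.py 0.599 -0.1486 0.12
python3 - <<'E'
from h import *
shot('wrist','w2');shot('top','t2')
E
```

```text
t 8.42 pos [ 0.5978 -0.1467  0.1914] yaw 176.01 tilt 0.09 gap 0.0531 F [-0.3  1.  -2.4] q [-0.2407  0.242   0.3032  1.6337  0.0002 -0.1711]
-> [ 0.599  -0.1486  0.12  ] d [-0.0014 -0.0019  0.0714]
```

View pics/w2.png

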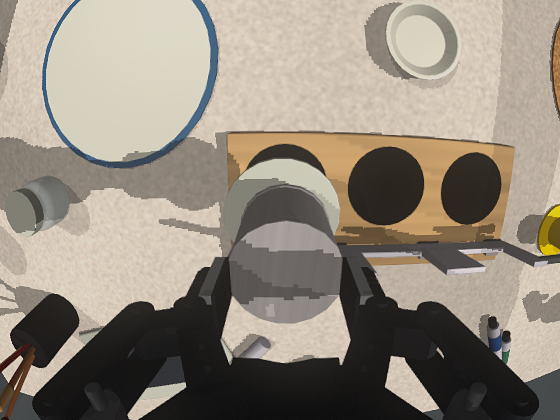

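```bash
python3 - <<'E'
from h import *
for u,v in((386,185),(471,188)): print(fe2w('w2',u,v,.02).round(4))
print(fe2w('w2',286,272,.1914+.027-.0).round(4), 'mouth',fe2w('w2',283,212,.131).round(4))
E
```

```text
[ 0.6061 -0.0392  0.02  ]
[0.6149 0.0692 0.02  ]
[ 0.5918 -0.1458  0.2184] mouth [ 0.5921 -0.1478  0.131 ]
```

```bash

python3 -m crank '[[[0,0,0],[-0.0045,-0.002,0.025],0.05],[[0,0,0],[0,0,0.025],0.05],[[0,0,0],[0,0,0.02],0.05],[[0,0,0],[0,0,0.025],0.05],[[0,0,0],[0,0,0.005],0.05]]' 
python3 -m crank '[[[0,0,0],[0,0,0.005],0.05],[[0,0,0],[0,0,0],0.05],[[0,0,0],[0,0,0],0.05]]'
python3 d.py 0.6025 -0.149 0.081
```

```text
clock: 8.93
tool_pos: [0.6008, -0.1486, 0.0882]
ee_rot: [-0.003, 0.035, 0.999, 0.001]
force: [-1.5, 0.8, -1.1]
finger_gap: 0.0533
grasp_force: 65.5
clock: 9.18
tool_pos: [0.6033, -0.1498, 0.0888]
ee_rot: [0.001, 0.035, 0.999, -0.0]
force: [0.4, -0.7, -1.9]
finger_gap: 0.053
grasp_force: 65.5
t 9.18 pos [ 0.6033 -0.1498  0.0888] yaw 175.98 tilt 0.11 gap 0.053 F [ 0.4 -0.7 -1.9] q [-0.2434  0.2449  0.1092  1.4331  0.0001 -0.1733]
-> [ 0.6025 -0.149   0.081 ] d [0.0009 0.0007 0.0078]
```

```bash

python3 -m crank '[[[0,0,0],[0,0,0.004],0.05],[[0,0,0],[0,0,0.003],0.05],[[0,0,0],[0,0,0],0.05],[[0,0,0],[0,0,0],0.05]]' 
python3 - <<'E'
from h import *
shot('top','t3'); im=cv2.imread('pics/t3.png')[125:215,160:350]
shot('side','s3'); i2=cv2.imread('pics/s3.png')[150:280,190:290]
c=np.zeros((600,800,3),np.uint8); a=cv2.resize(im,None,fx=4.2,fy=4.2,interpolation=cv2.INTER_CUBIC); c[:378,:798]=a
b=cv2.resize(i2,None,fx=1.6,fy=1.6,interpolation=cv2.INTER_CUBIC); c[385:385+208,:160]=b
cv2.imwrite('pics/c3.png',c)
E
```

```text
clock: 9.52
tool_pos: [0.6037, -0.1502, 0.0817]
ee_rot: [0.001, 0.035, 0.999, -0.0]
force: [2.0, 0.0, 4.5]
finger_gap: 0.0535
grasp_force: 66.5
```

View pics/c3.png

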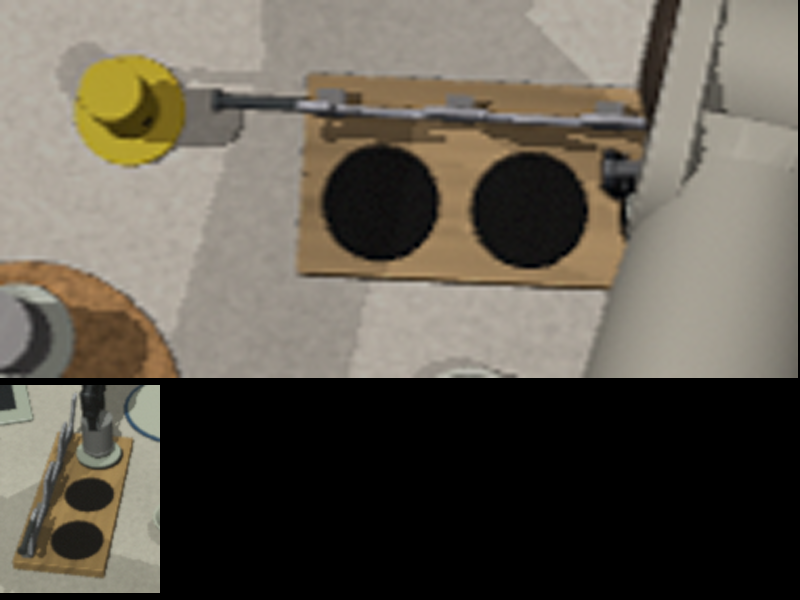

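```bash

python3 -m crank '[[[0,0,0],[0,0,0],0.085],[[0,0,0],[0,0,0],0.085],[[0,0,0],[0,0,0],0.085],[[0,0,0],[0,0,0],0.085],[[0,0,0],[0,0,-0.02],0.085]]' 
python3 -m crank '[[[0,0,0],[0,0,-0.035],0.085],[[0,0,0],[0,0,-0.035],0.085],[[0,0,0],[0,0,-0.03],0.085],[[0,0,0],[0.014,0.035,0],0.085],[[0,0,0],[0.014,0.035,0],0.085]]' >/dev/null
python3 -m crank '[[[0,0,0],[0.014,0.035,0],0.085],[[0,0,0],[0.014,0.035,0],0.085],[[0,0,0],[0.014,0.035,0],0.085],[[0,0,0],[0.014,0.035,0],0.085],[[0,0,0],[0.014,0.035,0],0.085]]' >/dev/null
python3 -m crank '[[[0,0,0],[0.014,0.035,0],0.085],[[0,0,0],[0.014,0.035,0],0.085],[[0,0,0],[0.014,0.035,0],0.085],[[0,0,0],[0.012,0.035,0],0.085],[[0,0,0],[0.0,0.03,0],0.085]]' >/dev/null
python3 -m crank '[[[0,0,0],[0,0.03,0],0.085],[[0,0,0],[0,0.03,0],0.085],[[0,0,0],[0,0.03,0],0.085],[[0,0,0],[0,0.0,0],0.085],[[0,0,0],[0.0,0.0,0],0.085]]' >/dev/null
python3 d.py 0.429 0.393 0.15
python3 - <<'E'
from h import *
shot('top','t4'); im=cv2.imread('pics/t4.png')[125:215,160:350]
shot('wrist','w4')
c=np.zeros((600,800,3),np.uint8); a=cv2.resize(im,None,fx=4.2,fy=4.2,interpolation=cv2.INTER_CUBIC); c[:378,:798]=a
b=cv2.resize(cv2.imread('pics/w4.png'),None,fx=.5,fy=.5); c[385:595,:280]=b
b=cv2.imread('pics/w4.png')[130:340,130:430]; c[385:595,300:600]=b
cv2.imwrite('pics/c4.png',c)
E
```

```text
clock: 10.03
tool_pos: [0.6008, -0.1495, 0.0963]
ee_rot: [-0.003, 0.035, 0.999, 0.001]
force: [0.2, -0.2, -0.8]
finger_gap: 0.0852
grasp_force: 0.0
t 11.7 pos [0.4862 0.3656 0.1993] yaw 176.08 tilt 0.1 gap 0.0849 F [-0.4 -1.3 -0.2] q [ 0.6448  0.2265  0.3002  1.6462 -0.0001  0.7132]
-> [0.429 0.393 0.15 ] d [0.0589 0.0235 0.0493]
```

View pics/c4.png

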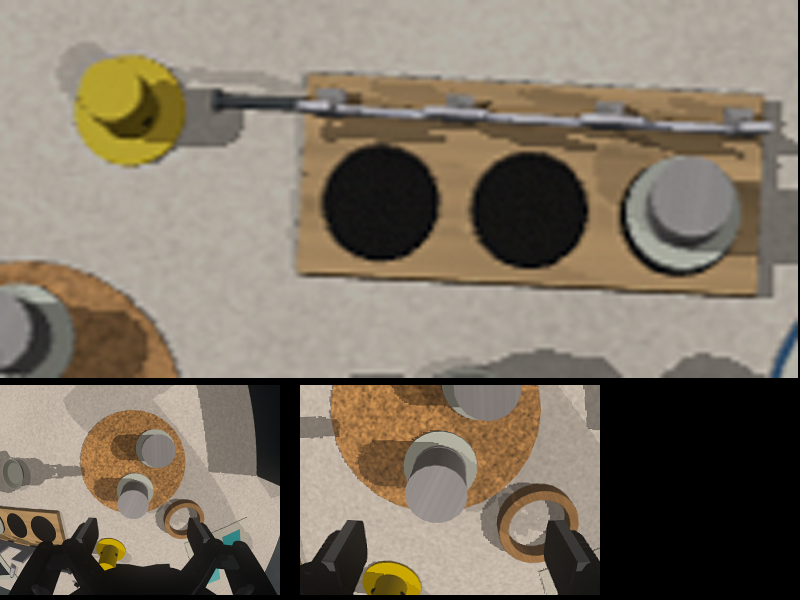

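```bash
python3 - <<'E'
from h import *
B=lambda u,v,z:px2w('t4',u/4.2+160,v/4.2+125,z).round(4)
print(B(691,195,.104),B(682.5,214,.025),B(381,202,.02),B(529,210,.02))
for u,v in((135,102),(435-300,497-385)): pass
print(fe2w('w4',130+136,130+109,.088).round(4), fe2w('w4',2*157,2*64,.088).round(4))
E
```

```text
[ 0.6024 -0.1507  0.104 ] [ 0.6003 -0.1515  0.025 ] [0.6158 0.0703 0.02  ] [ 0.607  -0.0389  0.02  ]
[0.522  0.3448 0.088 ] [0.4271 0.3922 0.088 ]
```

```bash

python3 d.py 0.518 0.3425 0.1993
python3 -m crank '[[[0,0,0],[-0.017,-0.0125,0],0.085],[[0,0,0],[-0.017,-0.0125,0],0.085],[[0,0,0],[0,0,0.04],0.085],[[0,0,0],[0,0,0.03],0.085],[[0,0,0],[0,0,0],0.085]]' >/dev/null
python3 -m crank '[[[0,0,0],[0,0,0],0.085],[[0,0,0],[0,0,0],0.085]]' >/dev/null
python3 d.py 0.518 0.3425 0.064
```

```text
t 11.8 pos [0.4865 0.364  0.2001] yaw 175.96 tilt 0.04 gap 0.0848 F [-0.2 -0.6  0.8] q [ 0.6424  0.224   0.2988  1.6464 -0.0002  0.7129]
-> [0.518  0.3425 0.1993] d [-0.0329 -0.0192  0.0008]
t 12.38 pos [0.5193 0.3369 0.1327] yaw 175.92 tilt 0.12 gap 0.0853 F [ 0.2 -0.   0.5] q [ 0.5755  0.2355  0.1823  1.5154 -0.      0.6467]
-> [0.518  0.3425 0.064 ] d [0.0018 0.0054 0.0687]
```

```bash

python3 -m crank '[[[0,0,0],[0.002,0.0055,0.02],0.085],[[0,0,0],[0,0,0.025],0.085],[[0,0,0],[0,0,0.0235],0.085],[[0,0,0],[0,0,0],0.085],[[0,0,0],[0,0,0],0.085]]' >/dev/null
python3 d.py 0.518 0.3425 0.064
python3 -m crank '[[[0,0,0],[0,0,0],0.05],[[0,0,0],[0,0,0],0.05],[[0,0,0],[0,0,0],0.05],[[0,0,0],[0,0,0],0.05],[[0,0,0],[0,0,0],0.05]]'
python3 -m crank '[[[0,0,0],[0,0,0],0.05],[[0,0,0],[0,0,-0.03],0.05],[[0,0,0],[0,0,-0.03],0.05],[[0,0,0],[0,0,-0.03],0.05],[[0,0,0],[0,0,-0.03],0.05]]' >/dev/null
python3 -m crank '[[[0,0,0],[0,0,-0.01],0.05],[[0,0,0],[0,0,0],0.05],[[0,0,0],[0,0,0],0.05]]'
python3 d.py 0.607 -0.039 0.195 
```

```text
t 12.8 pos [0.5174 0.3429 0.0634] yaw 175.97 tilt 0.04 gap 0.0849 F [-0.6  0.4  0.6] q [ 0.5854  0.2496  0.0657  1.3862 -0.      0.6557]
-> [0.518  0.3425 0.064 ] d [-0.0006 -0.0004 -0.0006]
clock: 13.22
tool_pos: [0.5183, 0.3441, 0.0653]
ee_rot: [0.002, 0.035, 0.999, 0.002]
force: [-1.6, 1.0, 10.7]
finger_gap: 0.0531
grasp_force: 68.1
clock: 13.88
tool_pos: [0.5174, 0.3429, 0.1915]
ee_rot: [0.0, 0.035, 0.999, 0.0]
force: [-0.1, 0.2, -2.4]
finger_gap: 0.053
grasp_force: 69.4
t 13.88 pos [0.5174 0.3429 0.1915] yaw 175.96 tilt 0.03 gap 0.053 F [-0.1  0.2 -2.4] q [ 0.5853  0.2528  0.3164  1.634  -0.      0.6558]
-> [ 0.607 -0.039  0.195] d [-0.1163 -0.3746 -0.0036]
```

```bash

python3 -m crank '[[[0,0,0],[-0.0106,-0.034,0],0.05],[[0,0,0],[-0.0106,-0.034,0],0.05],[[0,0,0],[-0.0106,-0.034,0],0.05],[[0,0,0],[-0.0106,-0.034,0],0.05],[[0,0,0],[-0.0106,-0.034,0],0.05]]' >/dev/null
python3 -m crank '[[[0,0,0],[-0.0106,-0.034,0],0.05],[[0,0,0],[-0.0106,-0.034,0],0.05],[[0,0,0],[-0.0106,-0.034,0],0.05],[[0,0,0],[-0.0106,-0.034,0],0.05],[[0,0,0],[-0.0106,-0.034,0],0.05]]' >/dev/null
python3 -m crank '[[[0,0,0],[-0.0106,-0.034,0],0.05],[[0,0,0],[0,0,0],0.05],[[0,0,0],[0,0,0],0.05],[[0,0,0],[0,0,0],0.05],[[0,0,0],[0,0,0],0.05]]' >/dev/null
python3 d.py 0.607 -0.039 0.12
python3 - <<'E'
from h import *
shot('wrist','w5')
# compare rim-disc ellipse row extents with w2: find top disc centre via column brightness profile
for f in('w2','w5'):
    im=cv2.imread(f'pics/{f}.png'); print(f,[int(im[y,286].mean()) for y in range(200,345,4)])
E
```

```text
t 15.13 pos [ 0.6067 -0.0376  0.1906] yaw 176.01 tilt 0.1 gap 0.0531 F [-0.4  0.9 -2.7] q [-0.0621  0.2225  0.2786  1.6288  0.0002  0.0076]
-> [ 0.607 -0.039  0.12 ] d [-0.0005 -0.0014  0.0706]
w2 [70, 70, 71, 70, 70, 95, 159, 159, 158, 157, 156, 155, 156, 103, 104, 104, 105, 105, 105, 106, 104, 106, 86, 88, 88, 131, 140, 140, 139, 140, 139, 197, 196, 194, 206, 195, 197]
w5 [73, 74, 73, 72, 73, 72, 71, 72, 119, 168, 168, 165, 165, 110, 112, 113, 113, 112, 111, 109, 110, 111, 94, 91, 92, 137, 144, 144, 144, 144, 147, 144, 144, 216, 217, 214, 212]
```

```bash
python3 - <<'E'
from h import *
print(fe2w('w2',286,271.5,.2169).round(4),fe2w('w5',286,281.5,.2169).round(4))
E
```

```text
[ 0.5923 -0.1459  0.2169] [ 0.6061 -0.0372  0.2169]
```

```bash

python3 -m crank '[[[0,0,0],[0.001,-0.0013,0.03],0.05],[[0,0,0],[0,0,0.03],0.05],[[0,0,0],[0,0,0.025],0.05],[[0,0,0],[0,0,0.01],0.05],[[0,0,0],[0,0,0.008],0.05]]' >/dev/null
python3 -m crank '[[[0,0,0],[0,0,0.004],0.05],[[0,0,0],[0,0,0],0.05],[[0,0,0],[0,0,0],0.05]]'
python3 d.py 0.6055 -0.039 0.0815
```

```text
clock: 15.85
tool_pos: [0.6068, -0.0396, 0.0862]
ee_rot: [0.001, 0.035, 0.999, -0.0]
force: [-0.4, 0.8, -0.4]
finger_gap: 0.053
grasp_force: 71.1
t 15.85 pos [ 0.6068 -0.0396  0.0862] yaw 175.98 tilt 0.11 gap 0.053 F [-0.4  0.8 -0.4] q [-0.0651  0.2128  0.066   1.4222 -0.      0.0051]
-> [ 0.6055 -0.039   0.0815] d [0.0013 0.0005 0.0047]
```

```bash

python3 -m crank '[[[0,0,0],[0.001,0,0.003],0.05],[[0,0,0],[0,0,0.002],0.05],[[0,0,0],[0,0,0],0.05],[[0,0,0],[0,0,0],0.05]]' 
python3 -m crank '[[[0,0,0],[0,0,0],0.085],[[0,0,0],[0,0,0],0.085],[[0,0,0],[0,0,0],0.085],[[0,0,0],[0,0,0],0.085],[[0,0,0],[0,0,-0.02],0.085]]' >/dev/null
python3 -m crank '[[[0,0,0],[0,0,-0.035],0.085],[[0,0,0],[0,0,-0.035],0.085],[[0,0,0],[0,0,-0.03],0.085],[[0,0,0],[0.0172,0.0345,0],0.085],[[0,0,0],[0.0172,0.0345,0],0.085]]' >/dev/null
python3 -m crank '[[[0,0,0],[0.0172,0.0345,0],0.085],[[0,0,0],[0.0172,0.0345,0],0.085],[[0,0,0],[0.0172,0.0345,0],0.085],[[0,0,0],[0.0172,0.0345,0],0.085],[[0,0,0],[0.0172,0.0345,0],0.085]]' >/dev/null
python3 -m crank '[[[0,0,0],[0.0172,0.0345,0],0.085],[[0,0,0],[0.0172,0.0345,0],0.085],[[0,0,0],[0.0172,0.0345,0],0.085],[[0,0,0],[0.0172,0.0345,0],0.085],[[0,0,0],[0.0172,0.0345,0],0.085]]' >/dev/null
python3 -m crank '[[[0,0,0],[0,0,0],0.085],[[0,0,0],[0,0,0],0.085],[[0,0,0],[0,0,0],0.085]]' >/dev/null
python3 d.py 0.4285 0.393 0.15
python3 - <<'E'
from h import *
shot('top','t6'); im=cv2.imread('pics/t6.png')[125:215,160:350]
shot('wrist','w6')
c=np.zeros((600,800,3),np.uint8); a=cv2.resize(im,None,fx=4.2,fy=4.2,interpolation=cv2.INTER_CUBIC); c[:378,:798]=a
b=cv2.imread('pics/w6.png')[130:340,130:430]; c[385:595,300:600]=b
cv2.imwrite('pics/c6.png',c)
E
```

```text
clock: 16.18
tool_pos: [0.6057, -0.0396, 0.0814]
ee_rot: [0.001, 0.035, 0.999, 0.0]
force: [-0.8, -0.1, 4.8]
finger_gap: 0.0532
grasp_force: 72.8
t 18.1 pos [0.4283 0.3877 0.1997] yaw 176.0 tilt 0.03 gap 0.085 F [-0.1  0.2 -0.5] q [ 0.7358  0.1491  0.2118  1.6338 -0.0003  0.8057]
-> [0.4285 0.393  0.15  ] d [0.0002 0.0053 0.0497]
```

View pics/c6.png

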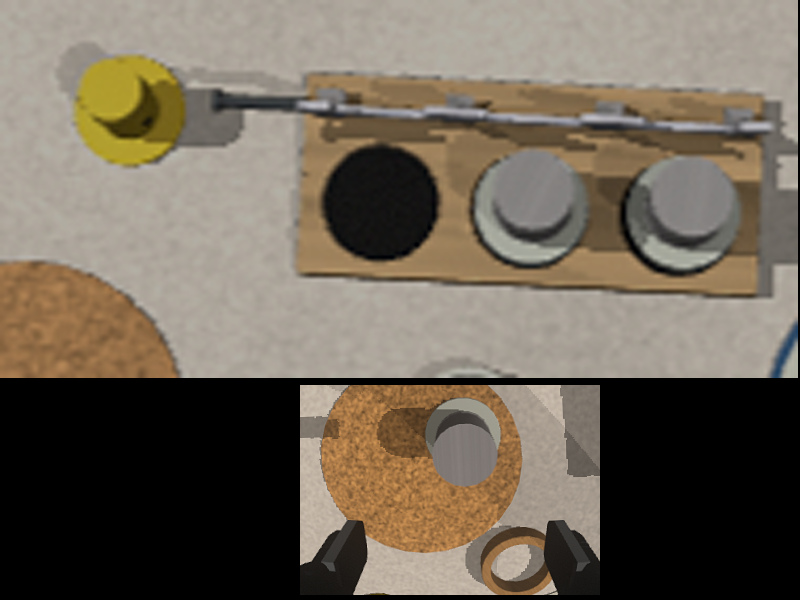

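```bash
python3 - <<'E'
from h import *
B=lambda u,v,z:px2w('t6',u/4.2+160,v/4.2+125,z).round(4)
print(B(535,192,.104),B(690,195,.104),fe2w('w6',130+165,130+70,.088).round(4))
E
python3 -m crank '[[[0,0,0],[0,0.0055,0.04],0.085],[[0,0,0],[0,0,0.03],0.085],[[0,0,0],[0,0,0.0385],0.085],[[0,0,0],[0,0,0.027],0.085],[[0,0,0],[0,0,0],0.085]]' >/dev/null
python3 -m crank '[[[0,0,0],[0,0,0],0.085],[[0,0,0],[0,0,0],0.085]]' >/dev/null
python3 d.py 0.4285 0.393 0.064
```

```text
[ 0.6074 -0.0422  0.104 ] [ 0.6024 -0.15    0.104 ] [0.4299 0.3955 0.088 ]
t 18.78 pos [0.4299 0.3933 0.0666] yaw 175.89 tilt 0.14 gap 0.0848 F [-0.2  0.5  1. ] q [ 0.741   0.1565 -0.0365  1.3754  0.      0.8127]
-> [0.4285 0.393  0.064 ] d [ 0.0013 -0.0004  0.0026]
```

```bash

python3 -m crank '[[[0,0,0],[0.0005,0,0.0025],0.085],[[0,0,0],[0,0,0],0.05],[[0,0,0],[0,0,0],0.05],[[0,0,0],[0,0,0],0.05],[[0,0,0],[0,0,0],0.05]]'>/dev/null
python3 -m crank '[[[0,0,0],[0,0,0],0.05],[[0,0,0],[0,0,0],0.05]]'
python3 -m crank '[[[0,0,0],[0,0,-0.03],0.05],[[0,0,0],[0,0,-0.03],0.05],[[0,0,0],[0,0,-0.03],0.05],[[0,0,0],[0,0,-0.03],0.05],[[0,0,0],[0,0,-0.01],0.05]]' >/dev/null
python3 -m crank '[[[0,0,0],[-0.022,-0.034,0],0.05],[[0,0,0],[-0.022,-0.034,0],0.05],[[0,0,0],[-0.022,-0.034,0],0.05],[[0,0,0],[-0.022,-0.034,0],0.05],[[0,0,0],[-0.022,-0.034,0],0.05]]' >/dev/null
python3 -m crank '[[[0,0,0],[-0.022,-0.034,0],0.05],[[0,0,0],[-0.022,-0.034,0],0.05],[[0,0,0],[-0.022,-0.034,0],0.05],[[0,0,0],[-0.022,-0.034,0],0.05],[[0,0,0],[0,0,0],0.05]]' >/dev/null
python3 -m crank '[[[0,0,0],[0,0,0],0.05],[[0,0,0],[0,0,0],0.05],[[0,0,0],[0,0,0],0.05]]' >/dev/null
python3 d.py 0.6145 0.0705 0.12
python3 - <<'E'
from h import *
shot('wrist','w7')
for f in('w5','w7'):
    im=cv2.imread(f'pics/{f}.png'); print(f,[int(im[y,286].mean()) for y in range(200,345,4)])
E
```

```text
clock: 19.37
tool_pos: [0.4289, 0.3946, 0.0636]
ee_rot: [0.001, 0.035, 0.999, 0.001]
force: [-0.5, 2.3, 5.8]
finger_gap: 0.0541
grasp_force: 61.9
t 20.87 pos [0.6037 0.0751 0.1914] yaw 176.02 tilt 0.04 gap 0.0537 F [-1.  -0.5 -2.5] q [0.1237 0.2228 0.2807 1.6293 0.0002 0.1932]
-> [0.6145 0.0705 0.12  ] d [-0.0111 -0.0039  0.0714]
w5 [73, 74, 73, 72, 73, 72, 71, 72, 119, 168, 168, 165, 165, 110, 112, 113, 113, 112, 111, 109, 110, 111, 94, 91, 92, 137, 144, 144, 144, 144, 147, 144, 144, 216, 217, 214, 212]
w7 [70, 69, 70, 69, 70, 69, 70, 126, 157, 157, 157, 157, 157, 159, 105, 104, 105, 104, 104, 104, 105, 104, 84, 86, 85, 127, 136, 136, 136, 136, 135, 136, 135, 196, 192, 196, 200]
```

```bash

python3 -m crank '[[[0,0,0],[-0.0111,-0.004,0.03],0.05],[[0,0,0],[0,0,0.03],0.05],[[0,0,0],[0,0,0.025],0.05],[[0,0,0],[0,0,0.01],0.05],[[0,0,0],[0,0,0.008],0.05]]' >/dev/null
python3 -m crank '[[[0,0,0],[0,0,0.003],0.05],[[0,0,0],[0,0,0],0.05],[[0,0,0],[0,0,0],0.05]]'
python3 d.py 0.6145 0.0705 0.0805
```

```text
clock: 21.58
tool_pos: [0.6157, 0.0698, 0.0874]
ee_rot: [0.001, 0.035, 0.999, 0.0]
force: [0.1, 1.0, -2.2]
finger_gap: 0.0541
grasp_force: 64.3
t 21.58 pos [0.6157 0.0698 0.0874] yaw 175.98 tilt 0.13 gap 0.0541 F [ 0.1  1.  -2.2] q [0.1129 0.2399 0.1005 1.4292 0.     0.1829]
-> [0.6145 0.0705 0.0805] d [0.0012 0.0006 0.0069]
```

```bash

python3 -m crank '[[[0,0,0],[0.001,0.0006,0.004],0.05],[[0,0,0],[0,0,0.003],0.05],[[0,0,0],[0,0,0],0.05],[[0,0,0],[0,0,0],0.05]]' 
python3 -m crank '[[[0,0,0],[0,0,0],0.085],[[0,0,0],[0,0,0],0.085],[[0,0,0],[0,0,0],0.085],[[0,0,0],[0,0,0],0.085],[[0,0,0],[0,0,-0.02],0.085]]' >/dev/null
python3 -m crank '[[[0,0,0],[0,0,-0.04],0.085],[[0,0,0],[0,0,-0.04],0.085],[[0,0,0],[0,0,-0.04],0.085],[[0,0,0],[0.03,0.04,0],0.085],[[0,0,0],[0.03,0.04,0],0.085]]' >/dev/null
python3 -m crank '[[[0,0,6.92],[0,0,0],0.085],[[0,0,6.92],[0,0,0],0.085],[[0,0,6.92],[0,0,0],0.085],[[0,0,6.92],[0,0,0],0.085],[[0,0,6.92],[0,0,0],0.085]]' >/dev/null
python3 -m crank '[[[0,0,6.92],[0,0,0],0.085],[[0,0,6.92],[0,0,0],0.085],[[0,0,6.92],[0,0,0],0.085],[[0,0,6.92],[0,0,0],0.05],[[0,0,6.92],[0,0,0],0.05]]' >/dev/null
python3 -m crank '[[[0,0,6.92],[0,0,0],0.05],[[0,0,6.92],[0,0,0],0.05],[[0,0,6.92],[0,0,0],0.05],[[0,0,0],[0,0,0],0.05],[[0,0,0],[0,0,0],0.05]]' >/dev/null
python3 d.py 0.675 0.157 0.2
python3 - <<'E'
from h import *
shot('top','t8'); im=cv2.imread('pics/t8.png')[125:215,160:350]
shot('wrist','w8')
c=np.zeros((600,800,3),np.uint8); a=cv2.resize(im,None,fx=4.2,fy=4.2,interpolation=cv2.INTER_CUBIC); c[:378,:798]=a
b=cv2.resize(cv2.imread('pics/w8.png'),(280,210)); c[385:595,:280]=b
b=cv2.imread('pics/w8.png')[130:340,60:560]; c[385:595,300:800]=b
cv2.imwrite('pics/c8.png',c)
E
```

```text
clock: 21.92
tool_pos: [0.6145, 0.0701, 0.0796]
ee_rot: [0.001, 0.035, 0.999, 0.0]
force: [0.8, 0.2, 2.9]
finger_gap: 0.0543
grasp_force: 64.8
t 24.0 pos [0.5688 0.1401 0.2187] yaw 86.22 tilt 0.01 gap 0.0499 F [ 0.  -1.  -0.2] q [0.2415 0.176  0.2794 1.6743 0.     1.8783]
-> [0.675 0.157 0.2  ] d [0.0239 0.1048 0.0187]
```

View pics/c8.png

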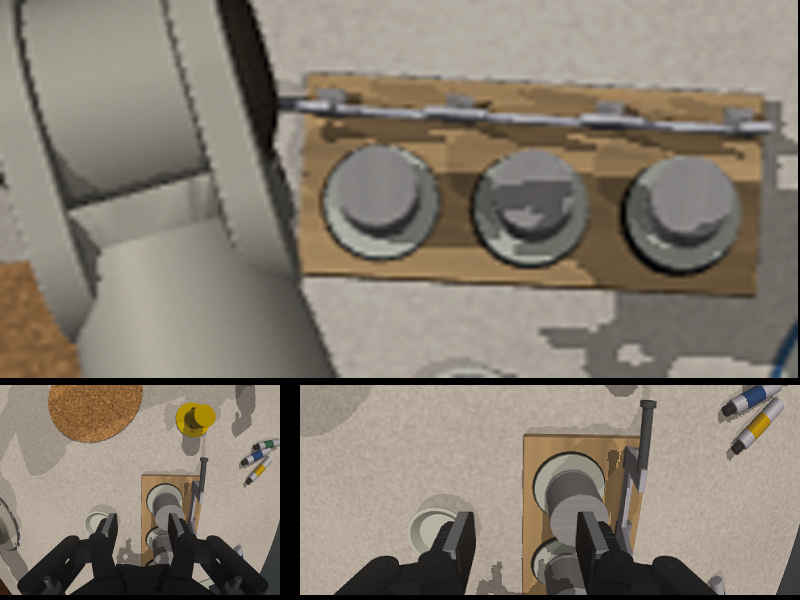

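```bash

python3 - <<'E'
from h import *
print('handle',fe2w('w8',408,148,.11).round(4),fe2w('w8',405,211,.11).round(4))
B=lambda u,v,z:px2w('t8',u/4.2+160,v/4.2+125,z).round(4)
for q in((374,187),(533,190),(691,194)):print(B(*q,.104))
E
python3 -m crank '[[[0,0,0],[-0.036,0.0065,0],0.073],[[0,0,0],[-0.036,0.0065,0],0.073],[[0,0,0],[-0.036,0.0065,0],0.073],[[0,0,0],[-0.036,0.0065,0],0.073],[[0,0,0],[-0.036,0.0065,0],0.073]]' >/dev/null
python3 -m crank '[[[0,0,0],[-0.036,0.0065,0],0.073],[[0,0,0],[-0.036,0.0065,0],0.073],[[0,0,0],[-0.036,0.0065,0],0.073],[[0,0,0],[0,0,0],0.073],[[0,0,0],[0,0,0],0.073]]' >/dev/null
python3 -m crank '[[[0,0,0],[0,0,0.02],0.073],[[0,0,0],[0,0,0.02],0.073],[[0,0,0],[0,0,0],0.073],[[0,0,0],[0,0,0],0.073]]' >/dev/null
python3 d.py 0.6015 -0.1505 0.085
```

```text
handle [0.6772 0.1805 0.11  ] [0.6761 0.1238 0.11  ]
[0.6138 0.07   0.104 ]
[ 0.6088 -0.0409  0.104 ]
[ 0.6031 -0.1508  0.104 ]
t 25.27 pos [ 0.6001 -0.1496  0.1783] yaw 86.13 tilt 0.11 gap 0.0732 F [-0.1  0.5  0.5] q [-0.2444  0.2457  0.2825  1.6095  0.0002  1.3939]
-> [ 0.6015 -0.1505  0.085 ] d [-0.0008  0.0017  0.0933]
```

```bash

python3 -m crank '[[[0,0,0],[-0.0005,0.002,0.03],0.073],[[0,0,0],[0,0,0.03],0.073],[[0,0,0],[0,0,0.028],0.073],[[0,0,0],[0,0,0.0],0.073],[[0,0,0],[0,0,0],0.073]]' 
python3 -m crank '[[[0,0,0],[0,0,0],0.05],[[0,0,0],[0,0,0],0.05],[[0,0,0],[0,0,0],0.05],[[0,0,0],[0,0,0],0.05],[[0,0,0],[0,0,0],0.05]]' 
python3 d.py 0.6015 -0.1505 0.085
```

```text
clock: 25.68
tool_pos: [0.6023, -0.1508, 0.0914]
ee_rot: [-0.001, 0.731, 0.682, -0.0]
force: [-0.3, -0.4, -0.2]
finger_gap: 0.073
grasp_force: 0.0
clock: 26.1
tool_pos: [0.603, -0.1516, 0.0917]
ee_rot: [0.001, 0.731, 0.682, 0.0]
force: [0.1, -0.1, -0.4]
finger_gap: 0.05
grasp_force: 0.0
t 26.1 pos [ 0.603  -0.1516  0.0917] yaw 86.0 tilt 0.08 gap 0.05 F [ 0.1 -0.1 -0.4] q [-0.2463  0.2454  0.1154  1.4395 -0.      1.3943]
-> [ 0.6015 -0.1505  0.085 ] d [ 0.001  -0.0016  0.0067]
```

```bash

python3 - <<'E'
from h import *
shot('top','t9'); shot('side','s9');im=cv2.imread('pics/t9.png')[110:290,110:440]
shot('wrist','w9')
c=np.zeros((600,800,3),np.uint8); a=cv2.resize(im,None,fx=2,fy=2,interpolation=cv2.INTER_CUBIC); c[:360,:660]=a
b=cv2.imread('pics/w9.png')[130:350,130:430]; c[370:590,:300]=b
b=cv2.imread('pics/s9.png')[130:350,150:450]; c[370:590,320:620]=b
cv2.imwrite('pics/c9.png',c)
E
```

```text
(no output)
```

View pics/c9.png

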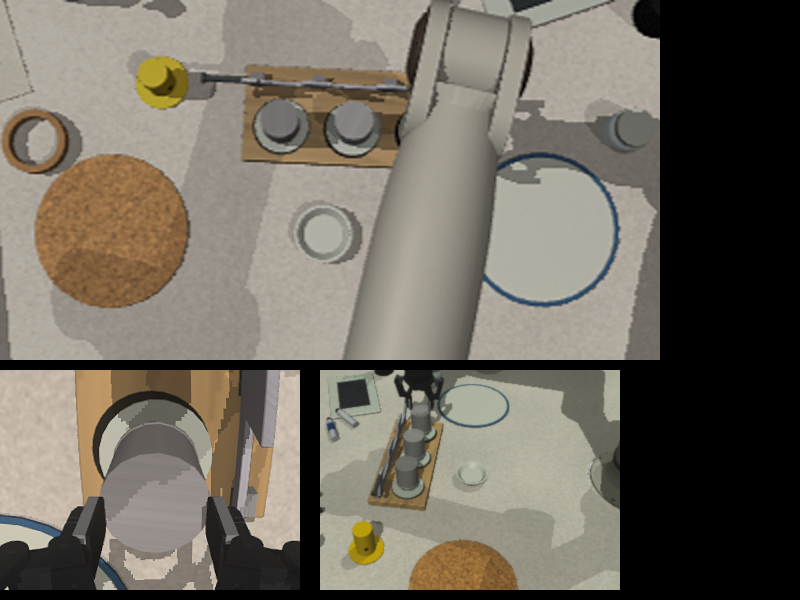

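```bash

python3 - <<'E'
from h import *
print(fe2w('w9',284,263,.104).round(4),fe2w('w9',284-2,130+75,.025).round(4), fe2w('w9',154+130,130+75,.02).round(4))
E
python3 -m crank '[[[0,0,0],[0,0,0],0.045],[[0,0,0],[0,0,0],0.045],[[0,0,0],[0,0,0],0.045]]'
```

```text
[ 0.6028 -0.1477  0.104 ] [ 0.6016 -0.1421  0.025 ] [ 0.6029 -0.1437  0.02  ]
clock: 26.5
tool_pos: [0.6026, -0.1515, 0.0907]
ee_rot: [-0.0, 0.731, 0.682, -0.0]
force: [-0.2, -0.2, 0.0]
finger_gap: 0.0449
grasp_force: 0.0
```

```bash

python3 - <<'E'
from h import *
shot('wrist','w10')
c=cv2.resize(cv2.imread('pics/w10.png')[130:350,130:430],None,fx=2,fy=2)
s=cv2.resize(shot('side','s10')['image'][120:210,230:290],(133,200)); c[240:440,467:600]=s
cv2.imwrite('pics/c10.png',c)
E
```

```text
(no output)
```

View pics/c10.png

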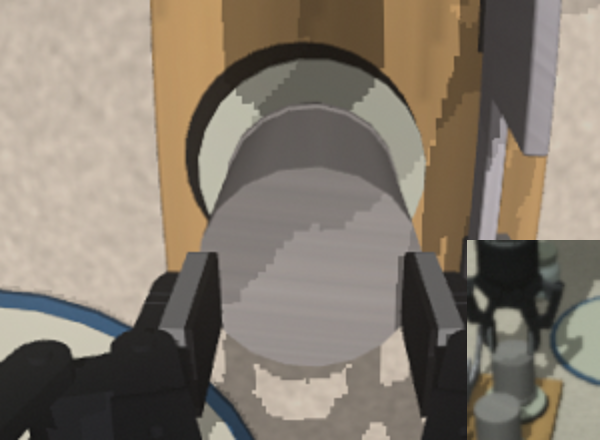

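```bash

python3 - <<'E'
from h import *
for P in((.6028,-.1477,.104),(.6028,-.1477,.025),(.6026,-.1515,.0737),(.6026,-.1515,.09),(.6028,-.138,.104)): print(P,w2px('s10',P).round(1))
i=cv2.resize(cv2.imread('pics/s10.png')[110:220,215:305],None,fx=5.4,fy=5.4,interpolation=cv2.INTER_CUBIC); cv2.imwrite('pics/c11.png',i)
E
```

```text
(0.6028, -0.1477, 0.104) [250.2 170. ]
(0.6028, -0.1477, 0.025) [251.3 191. ]
(0.6026, -0.1515, 0.0737) [250.9 177.4]
(0.6026, -0.1515, 0.09) [250.6 173. ]
(0.6028, -0.138, 0.104) [249.9 172. ]
```

View pics/c11.png

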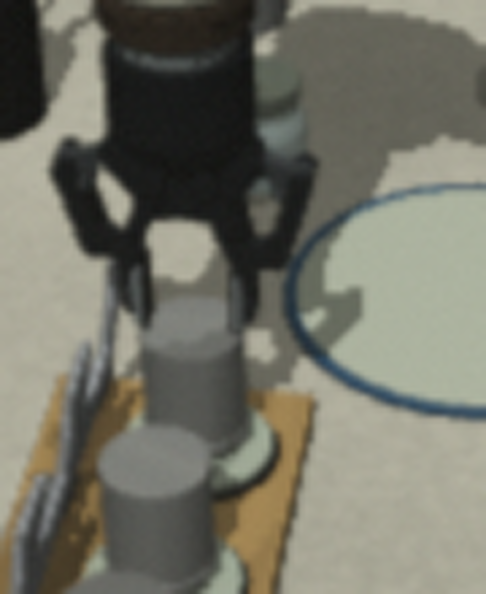

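```bash

python3 - <<'E'
from h import *
from plant import sensors
d=np.load('pics/w10.npz');print('cam',d['p'].round(4),'axis',d['R'][:,2].round(3)); print(sensors.state()['tool_pos'],sensors.state()['finger_gap'])
for z in(.12,.105,.09,.075):
    a,b=fe2w('w10',238,257,z),fe2w('w10',329,257,z); a2,b2=fe2w('w10',233,300,z),fe2w('w10',332,300,z); print(z,a.round(4),b.round(4),np.linalg.norm(a-b).round(4),'disc L/R',fe2w('w10',231.5,263,z).round(4),fe2w('w10',338,263,z).round(4))
E
```

```text
cam [ 0.6084 -0.0737  0.2468] axis [-0.021 -0.304 -0.952]
[ 0.60253694 -0.15142439  0.09069085] 0.04489130402398344
0.12 [ 0.5835 -0.135   0.12  ] [ 0.6231 -0.1378  0.12  ] 0.0397 disc L/R [ 0.5802 -0.1378  0.12  ] [ 0.6271 -0.1411  0.12  ]
0.105 [ 0.5805 -0.1423  0.105 ] [ 0.6248 -0.1453  0.105 ] 0.0444 disc L/R [ 0.5769 -0.1454  0.105 ] [ 0.6293 -0.149   0.105 ]
0.09 [ 0.5776 -0.1495  0.09  ] [ 0.6266 -0.1529  0.09  ] 0.0491 disc L/R [ 0.5735 -0.153   0.09  ] [ 0.6315 -0.157   0.09  ]
0.075 [ 0.5747 -0.1568  0.075 ] [ 0.6283 -0.1605  0.075 ] 0.0538 disc L/R [ 0.5702 -0.1606  0.075 ] [ 0.6337 -0.165   0.075 ]
```

```bash

for i in 1 2; do python3 -m crank '[[[0,0,0],[0,0,0.001],0.045],[[0,0,0],[0,0,0],0.045],[[0,0,0],[0,0,0],0.045]]' | egrep 'tool_pos|force'; done
```

```text
tool_pos: [0.6025, -0.1514, 0.0897]
force: [0.6, 0.6, -0.1]
grasp_force: 0.0
tool_pos: [0.6025, -0.1514, 0.0887]
force: [0.1, 1.2, 1.1]
grasp_force: 0.0
```

```bash

for i in 1 2 3; do python3 -m crank '[[[0,0,0],[0,0,0.001],0.045],[[0,0,0],[0,0,0],0.045],[[0,0,0],[0,0,0],0.045]]' | egrep 'tool_pos|force'; done
```

```text
tool_pos: [0.6025, -0.1515, 0.0877]
force: [-0.2, -0.6, -0.2]
grasp_force: 0.0
tool_pos: [0.6027, -0.1515, 0.0869]
force: [0.4, 0.6, 1.0]
grasp_force: 0.5
tool_pos: [0.6028, -0.1515, 0.0869]
force: [-1.2, 1.2, 7.9]
grasp_force: 3.5
```

```bash

python3 -m crank '[[[0,0,0],[0,0,-0.01],0.073],[[0,0,0],[0,0,0],0.073],[[0,0,0],[0,0,0],0.073],[[0,0,0],[0,0,0],0.073],[[0,0,0],[0,0,0.01],0.073]]' 
python3 -m crank '[[[0,0,0],[0,0,0.015],0.073],[[0,0,0],[0,0,0.012],0.073],[[0,0,0],[0,0,0.0],0.073],[[0,0,0],[0,0,0],0.073]]'
python3 -m crank '[[[0,0,0],[0,0,0],0.05],[[0,0,0],[0,0,0],0.05],[[0,0,0],[0,0,0],0.05],[[0,0,0],[0,0,0],0.05],[[0,0,0],[0,0,0],0.05]]' 
python3 d.py 0.6 -0.149 0.06
```

```text
clock: 28.27
tool_pos: [0.6034, -0.1517, 0.0871]
ee_rot: [0.001, 0.731, 0.682, 0.001]
force: [0.2, 0.3, -0.1]
finger_gap: 0.073
grasp_force: 0.0
clock: 28.6
tool_pos: [0.6018, -0.1513, 0.0574]
ee_rot: [-0.001, 0.731, 0.682, -0.001]
force: [0.8, -0.3, 0.4]
finger_gap: 0.073
grasp_force: 0.0
clock: 29.02
tool_pos: [0.6029, -0.1515, 0.0597]
ee_rot: [0.0, 0.731, 0.682, 0.0]
force: [-2.2, -0.2, 6.5]
finger_gap: 0.0561
grasp_force: 64.6
t 29.02 pos [ 0.6029 -0.1515  0.0597] yaw 86.0 tilt 0.07 gap 0.0561 F [-2.2 -0.2  6.5] q [-0.2462  0.2524  0.0618  1.379  -0.      1.3943]
-> [ 0.6   -0.149  0.06 ] d [ 0.0023 -0.0031 -0.0003]
```

```bash

python3 -m crank '[[[0,0,0],[0,0,-0.006],0.05],[[0,0,0],[0.002,-0.0035,0],0.05],[[0,0,0],[0,0,0],0.05],[[0,0,0],[0,0,0.004],0.05],[[0,0,0],[0,0,0.003],0.05]]' 
python3 -m crank '[[[0,0,0],[0,0,0],0.05],[[0,0,0],[0,0,0],0.05]]'
python3 -m crank '[[[0,0,0],[0,0,0],0.073],[[0,0,0],[0,0,0],0.073],[[0,0,0],[0,0,0],0.073],[[0,0,0],[0,0,-0.03],0.073],[[0,0,0],[0,0,-0.035],0.073]]'
python3 -m crank '[[[0,0,0],[0,0,-0.035],0.05],[[0,0,0],[0,0,-0.035],0.05],[[0,0,0],[0,0,-0.02],0.04],[[0,0,0],[0,0,0],0.04],[[0,0,0],[0,0,0],0.04]]' >/dev/null
python3 d.py 0.5995 0.01 0.23 0.674 0.16 0.15
python3 - <<'E'
from h import *
d=shot('top','t12'); shot('wrist','w12')
E
```

```text
clock: 29.43
tool_pos: [0.5995, -0.1492, 0.0596]
ee_rot: [0.001, 0.731, 0.682, 0.001]
force: [-11.3, 4.4, 34.6]
finger_gap: 0.056
grasp_force: 68.1
clock: 29.6
tool_pos: [0.5994, -0.1492, 0.0597]
ee_rot: [0.001, 0.731, 0.682, 0.001]
force: [-6.1, 1.8, 15.0]
finger_gap: 0.0557
grasp_force: 65.9
clock: 30.02
tool_pos: [0.5975, -0.1488, 0.1201]
ee_rot: [-0.003, 0.731, 0.682, -0.002]
force: [1.1, -0.1, 0.6]
finger_gap: 0.0731
grasp_force: 0.0
t 30.43 pos [ 0.5999 -0.1494  0.2135] yaw 86.0 tilt 0.11 gap 0.0397 F [-0.5 -1.  -1. ] q [-0.244   0.2535  0.3602  1.6756  0.      1.3966]
-> [0.5995 0.01   0.23  ] d [ 0.1589 -0.0115 -0.0165]
-> [0.674 0.16  0.15 ] d [0.1549 0.0637 0.0801]
```

```bash

python3 -m crank '[[[0,0,0],[0.0349,0.006,0],0.04],[[0,0,0],[0.0349,0.006,0],0.04],[[0,0,0],[0.0349,0.006,0],0.04],[[0,0,0],[0.0349,0.006,0],0.04],[[0,0,0],[0.0349,0.006,0],0.04]]'  >/dev/null
python3 -m crank '[[[0,0,0],[0.0349,0.006,0],0.04],[[0,0,0],[0.0349,0.006,0],0.04],[[0,0,0],[0.0349,0.006,0],0.04],[[0,0,0],[0.0349,0.006,0],0.04],[[0,0,0],[0,0,0],0.04]]'  >/dev/null
python3 -m crank '[[[0,0,0],[0,0,0.03],0.04],[[0,0,0],[0,0,0.02],0.04],[[0,0,0],[0,0,0],0.04],[[0,0,0],[0,0,0],0.04]]'  >/dev/null
python3 d.py 0.677 0.160 0.086
python3 - <<'E'
from h import *
shot('wrist','w13'); c=np.zeros((600,800,3),np.uint8)
c[:315,:420]=cv2.resize(cv2.imread('pics/w13.png'),(420,315))
c[:280,430:800]=cv2.imread('pics/w13.png')[100:380,120:490]
a=cv2.resize(cv2.imread('pics/t12.png')[125:200,225:360],None,fx=3.7,fy=3.7,interpolation=cv2.INTER_CUBIC);c[320:320+a.shape[0],:a.shape[1]]=a
cv2.imwrite('pics/c13.png',c)
E
```

```text
t 31.7 pos [0.6738 0.1599 0.1606] yaw 86.0 tilt 0.25 gap 0.04 F [0.2 0.2 0.9] q [ 0.233   0.4389  0.494   1.6304 -0.      1.8737]
-> [0.677 0.16  0.086] d [0.0004 0.0035 0.0746]
```

View pics/c13.png

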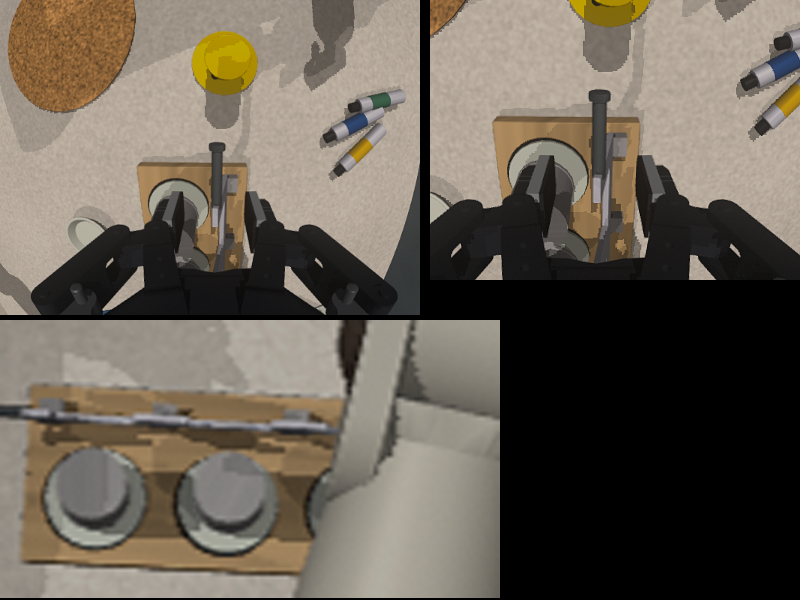

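```bash

python3 - <<'E'
from h import *
print(fe2w('w13',289,192,.11).round(4),fe2w('w13',287,300,.11).round(4))
E
python3 -m crank '[[[0,0,0],[0,0.002,0.03],0.04],[[0,0,0],[0,0,0.03],0.04],[[0,0,0],[0,0,0.015],0.04],[[0,0,0],[0,0,0.0],0.04],[[0,0,0],[0,0,0],0.04]]'
python3 -m crank '[[[0,0,0],[0,0,0],0.005],[[0,0,0],[0,0,0],0.005],[[0,0,0],[0,0,0],0.005],[[0,0,0],[0,0,0],0.005],[[0,0,0],[0,0,0],0.005]]'
python3 -m crank '[[[0,0,0],[0,0,0],0.005]]'
```

```text
[0.6782 0.1827 0.11  ] [0.6712 0.0989 0.11  ]
clock: 32.17
tool_pos: [0.6772, 0.16, 0.0889]
ee_rot: [0.0, 0.731, 0.682, 0.0]
force: [-0.1, -0.7, 0.5]
finger_gap: 0.04
grasp_force: 0.0
clock: 32.58
tool_pos: [0.6777, 0.1604, 0.0904]
ee_rot: [0.001, 0.731, 0.682, 0.001]
force: [-0.9, -0.0, 6.7]
finger_gap: 0.007
grasp_force: 58.8
clock: 32.67
tool_pos: [0.6777, 0.1604, 0.0904]
ee_rot: [0.001, 0.731, 0.682, 0.001]
force: [-2.3, -0.4, 6.4]
finger_gap: 0.0075
grasp_force: 58.8
```

```bash

python3 -m crank '[[[0,0,0],[0,0,0],0.03],[[0,0,0],[0,0,0],0.03],[[0,0,0],[0,0,0.014],0.03],[[0,0,0],[0,0,0],0.03],[[0,0,0],[0,0,0],0.03]]'
python3 -m crank '[[[0,0,0],[0,0,0],0.005],[[0,0,0],[0,0,0],0.005],[[0,0,0],[0,0,0],0.005],[[0,0,0],[0,0,0],0.005],[[0,0,0],[0,0,0],0.005]]'
```

```text
clock: 33.08
tool_pos: [0.6766, 0.1601, 0.0732]
ee_rot: [-0.0, 0.731, 0.682, -0.001]
force: [-0.4, 0.4, 0.8]
finger_gap: 0.03
grasp_force: 0.0
clock: 33.5
tool_pos: [0.6774, 0.1603, 0.0745]
ee_rot: [0.0, 0.731, 0.682, 0.0]
force: [0.7, 1.7, 3.7]
finger_gap: 0.0076
grasp_force: 58.6
```

```bash

python3 -m crank '[[[0,0,0],[0,0,0],0.03],[[0,0,0],[0,0,0],0.03],[[0,0,0],[0,0,-0.008],0.03],[[0,0,0],[0,0,0],0.03],[[0,0,0],[0,0,0],0.03]]'>/dev/null
python3 -m crank '[[[0,0,0],[0,0,0],0.005],[[0,0,0],[0,0,0],0.005],[[0,0,0],[0,0,0],0.005],[[0,0,0],[0,0,0],0.005],[[0,0,0],[0,0,0],0.005]]' | egrep 'pos|force'
python3 -m crank '[[[0,0,0],[0,-0.0078,0.0014],0.005],[[0,0,0],[0,-0.0077,0.0022],0.005],[[0,0,0],[0,-0.0075,0.0029],0.005],[[0,0,0],[0,0,0],0.005],[[0,0,0],[0,0,0],0.005]]'| egrep 'pos|force'
python3 -m crank '[[[0,0,0],[0,-0.0071,0.0036],0.005],[[0,0,0],[0,-0.0067,0.0044],0.005],[[0,0,0],[0,0,0],0.005],[[0,0,0],[0,0,0],0.005]]'| egrep 'pos|force'
```

```text
tool_pos: [0.6771, 0.1602, 0.0819]
force: [0.5, -0.2, 1.8]
grasp_force: 58.5
tool_pos: [0.6547, 0.162, 0.0763]
force: [1.9, 0.0, 6.3]
grasp_force: 59.6
tool_pos: [0.6402, 0.163, 0.0687]
force: [-3.2, 0.1, 10.8]
grasp_force: 58.9
```

```bash

python3 -m crank '[[[0,0,0],[0,-0.0064,0.0049],0.005],[[0,0,0],[0,0,0],0.005]]'| egrep 'pos|force'
python3 -m crank '[[[0,0,0],[0,-0.0059,0.0054],0.005],[[0,0,0],[0,0,0],0.005]]'| egrep 'pos|force'
python3 -m crank '[[[0,0,0],[0,-0.0053,0.0059],0.005],[[0,0,0],[0,0,0],0.005]]'| egrep 'pos|force'
python3 d.py
```

```text
tool_pos: [0.6343, 0.1635, 0.0638]
force: [-1.8, 1.3, 8.2]
grasp_force: 58.8
tool_pos: [0.6285, 0.1639, 0.0575]
force: [2.3, 0.6, 3.5]
grasp_force: 59.4
tool_pos: [0.6236, 0.1642, 0.051]
force: [7.9, 2.6, 1.4]
grasp_force: 60.4
t 35.58 pos [0.6236 0.1642 0.051 ] yaw 86.0 tilt 0.11 gap 0.008 F [7.9 2.6 1.4] q [ 0.2575  0.3097  0.1152  1.3744 -0.0001  1.8982]
```

```bash

python3 -m crank '[[[0,0,0],[0,-0.0047,0.0065],0.005],[[0,0,0],[0,0,0],0.005]]'| egrep 'pos|force'
python3 -m crank '[[[0,0,0],[0,-0.004,0.0069],0.005],[[0,0,0],[0,0,0],0.005]]'| egrep 'pos|force'
python3 -m crank '[[[0,0,0],[0,-0.0034,0.0073],0.005],[[0,0,0],[0,0,0],0.005]]'| egrep 'pos|force'
python3 -m crank '[[[0,0,0],[0,-0.0025,0.0075],0.005],[[0,0,0],[0,0,0],0.005]]'| egrep 'pos|force'

```

```text
tool_pos: [0.6196, 0.1645, 0.0447]
force: [8.1, 1.1, -1.9]
grasp_force: 59.9
tool_pos: [0.6156, 0.1649, 0.0378]
force: [7.8, 1.2, -0.5]
grasp_force: 59.3
tool_pos: [0.6124, 0.1651, 0.0306]
force: [8.5, 1.0, -1.1]
grasp_force: 58.6
tool_pos: [0.61, 0.1653, 0.0231]
force: [8.5, 2.1, -0.9]
grasp_force: 58.5
```

```bash

python3 -m crank '[[[0,0,0],[0,-0.0008,0.007],0.005],[[0,0,0],[0,0,0],0.005]]'| egrep 'pos|force'
python3 -m crank '[[[0,0,0],[0,0,0.006],0.005],[[0,0,0],[0,0,0],0.005]]'| egrep 'pos|force'
python3 -m crank '[[[0,0,0],[0,0,0.004],0.005],[[0,0,0],[0,0,0],0.005]]'| egrep 'pos|force'
python3 -m crank '[[[0,0,0],[0,0,0.002],0.005],[[0,0,0],[0,0,0],0.005]]'| egrep 'pos|force'

```

```text
tool_pos: [0.609, 0.1654, 0.0162]
force: [6.3, 1.4, -0.7]
grasp_force: 58.7
tool_pos: [0.6083, 0.1655, 0.0099]
force: [4.5, 2.2, 0.3]
grasp_force: 59.8
tool_pos: [0.6082, 0.1655, 0.0062]
force: [3.1, 1.9, 1.5]
grasp_force: 60.2
tool_pos: [0.6083, 0.1655, 0.0047]
force: [2.8, 1.5, 5.1]
grasp_force: 60.4
```

```bash

python3 -m crank '[[[0,0,0],[0,0,0.002],0.005],[[0,0,0],[0,0,0],0.005]]'| egrep 'pos|force'
python3 -m crank '[[[0,0,0],[0,0,0.002],0.005],[[0,0,0],[0,0,0],0.005]]'| egrep 'pos|force'
python3 -m crank '[[[0,0,0],[0,0,0.001],0.005],[[0,0,0],[0,0,0],0.005]]'| egrep 'pos|force'

```

```text
tool_pos: [0.6081, 0.1655, 0.0037]
force: [-0.1, 0.3, 12.6]
grasp_force: 62.4
tool_pos: [0.6082, 0.1655, 0.0034]
force: [-5.6, -1.2, 26.0]
grasp_force: 63.5
tool_pos: [0.6083, 0.1655, 0.0033]
force: [-8.3, -2.3, 31.1]
grasp_force: 64.2
```

```bash

python3 -m crank '[[[0,0,0],[0,0,-0.005],0.005],[[0,0,0],[0,0,0],0.03],[[0,0,0],[0,0,0],0.03],[[0,0,0],[0,0,0],0.03],[[0,0,0],[0,0,0],0.03]]'| egrep 'pos|force'
python3 -m crank '[[[0,0,0],[0,0,-0.02],0.03],[[0,0,0],[0,0,-0.04],0.03],[[0,0,0],[0,0,-0.04],0.03],[[0,0,0],[0,0,-0.04],0.03],[[0,0,0],[0,0,-0.04],0.03]]'| egrep 'pos|force'
python3 -m crank '[[[0,0,0],[0.04,-0.02,0],0.08],[[0,0,0],[0.04,-0.02,0],0.08],[[0,0,0],[0.04,-0.02,0],0.08],[[0,0,0],[0,0,0],0.08]]' >/dev/null
python3 d.py 0.5995 -0.149 0.1785
python3 - <<'E'
from h import *
shot('top','t14'); shot('side','s14')
c=np.zeros((600,800,3),np.uint8)
a=cv2.resize(cv2.imread('pics/t14.png')[125:205,180:360],None,fx=4.4,fy=4.4,interpolation=cv2.INTER_CUBIC);c[:352,:792]=a
b=cv2.resize(cv2.imread('pics/s14.png')[160:275,190:310],None,fx=2.1,fy=2.1,interpolation=cv2.INTER_CUBIC);c[355:355+b.shape[0],:b.shape[1]]=b
b=cv2.resize(cv2.imread('pics/t14.png')[100:320],None,fx=.85,fy=1.0);c[360:580,300:776]=b
cv2.imwrite('pics/c14.png',c)
E
```

```text
tool_pos: [0.6067, 0.1649, 0.0029]
force: [0.9, -0.9, 0.1]
grasp_force: 0.0
tool_pos: [0.6067, 0.1649, 0.1852]
force: [0.5, 0.2, 0.3]
grasp_force: 0.0
t 38.58 pos [0.5566 0.286  0.1834] yaw 86.28 tilt 0.12 gap 0.0766 F [-0.  -0.4  0.6] q [0.4737 0.2645 0.3149 1.6221 0.0019 2.1095]
-> [ 0.5995 -0.149   0.1785] d [-0.4313  0.071   0.0043]
```

View pics/c14.png

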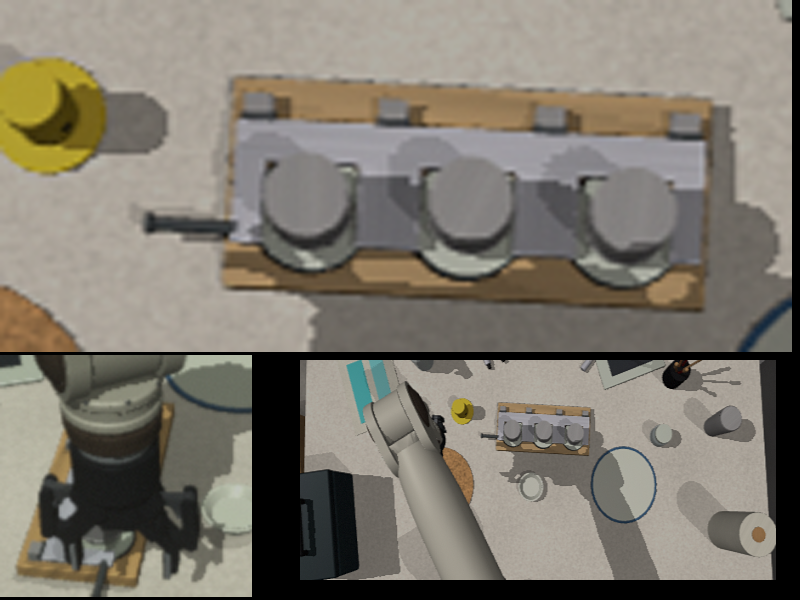

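```bash

python3 -m crank '[[[0,0,0],[-0.0359,0.0059,0],0.075],[[0,0,0],[-0.0359,0.0059,0],0.075],[[0,0,0],[-0.0359,0.0059,0],0.075],[[0,0,0],[-0.0359,0.0059,0],0.075],[[0,0,0],[-0.0359,0.0059,0],0.075]]' >/dev/null
python3 -m crank '[[[0,0,0],[-0.0359,0.0059,0],0.075],[[0,0,0],[-0.0359,0.0059,0],0.075],[[0,0,0],[-0.0359,0.0059,0],0.075],[[0,0,0],[-0.0359,0.0059,0],0.075],[[0,0,0],[-0.0359,0.0059,0],0.075]]' >/dev/null
python3 -m crank '[[[0,0,0],[-0.0359,0.0059,0],0.075],[[0,0,0],[-0.0359,0.0059,0],0.075],[[0,0,0],[0,0,0.02],0.075],[[0,0,0],[0,0,0.02],0.075],[[0,0,0],[0,0,0],0.075]]' >/dev/null
python3 -m crank '[[[0,0,0],[0,0,0],0.075],[[0,0,0],[0,0,0],0.075]]' >/dev/null
python3 d.py 0.5995 -0.149 0.057
```

```text
t 40.1 pos [ 0.5999 -0.1546  0.1449] yaw 85.97 tilt 0.03 gap 0.0752 F [0.5 0.5 1. ] q [-0.2522  0.2396  0.2106  1.5414 -0.0001  1.3889]
-> [ 0.5995 -0.149   0.057 ] d [ 0.0056 -0.0009  0.0879]
```

```bash

python3 -m crank '[[[0,0,0],[0.0055,-0.0005,0.03],0.075],[[0,0,0],[0,0,0.03],0.075],[[0,0,0],[0,0,0.025],0.075],[[0,0,0],[0,0,0],0.075],[[0,0,0],[0,0,0],0.075]]' | egrep 'pos|force'
python3 -m crank '[[[0,0,0],[0,0,0],0.05],[[0,0,0],[0,0,0],0.05],[[0,0,0],[0,0,0],0.05],[[0,0,0],[0,0,0],0.05],[[0,0,0],[0,0,0],0.05]]' 
python3 -m crank '[[[0,0,0],[0,0,-0.01],0.05],[[0,0,0],[0,0,-0.01],0.05],[[0,0,0],[0,0,-0.01],0.05],[[0,0,0],[0,0,-0.01],0.05],[[0,0,0],[0,0,-0.01],0.05]]' | egrep 'pos|force'
python3 -m crank '[[[0,0,0],[0,0,-0.015],0.05],[[0,0,0],[0,0,-0.015],0.05],[[0,0,0],[0,0,-0.02],0.05],[[0,0,0],[0,0,-0.03],0.05],[[0,0,0],[0,0,0],0.05]]' | egrep 'pos|force|gap'
python3 d.py 0.446 -0.415 0.187
```

```text
tool_pos: [0.5997, -0.1483, 0.0595]
force: [-0.5, 0.3, 1.1]
grasp_force: 0.0
clock: 40.93
tool_pos: [0.6013, -0.149, 0.0622]
ee_rot: [0.002, 0.731, 0.682, 0.001]
force: [-1.3, -0.5, 6.0]
finger_gap: 0.0557
grasp_force: 64.7
tool_pos: [0.6002, -0.1487, 0.1107]
force: [0.2, -1.0, -0.6]
grasp_force: 64.4
tool_pos: [0.6013, -0.149, 0.1957]
force: [1.3, 0.2, 0.3]
finger_gap: 0.0556
grasp_force: 64.7
t 41.77 pos [ 0.6013 -0.149   0.1957] yaw 86.0 tilt 0.44 gap 0.0556 F [1.3 0.2 0.3] q [-0.2429  0.2429  0.3127  1.633   0.      1.3977]
-> [ 0.446 -0.415  0.187] d [-0.2762 -0.1364  0.008 ]
```

```bash

python3 -m crank '[[[0,0,0],[-0.0307,-0.0151,0],0.05],[[0,0,0],[-0.0307,-0.0151,0],0.05],[[0,0,0],[-0.0307,-0.0151,0],0.05],[[0,0,0],[-0.0307,-0.0151,0],0.05],[[0,0,0],[-0.0307,-0.0151,0],0.05]]' >/dev/null
python3 -m crank '[[[0,0,0],[-0.0307,-0.0151,0],0.05],[[0,0,0],[-0.0307,-0.0151,0],0.05],[[0,0,0],[-0.0307,-0.0151,0.03],0.05],[[0,0,0],[-0.0307,-0.0151,0.03],0.05],[[0,0,0],[0,0,0.03],0.05]]' >/dev/null
python3 -m crank '[[[0,0,0],[0,0,0.03],0.05],[[0,0,0],[0,0,0],0.05],[[0,0,0],[0,0,0],0.05]]' >/dev/null
python3 d.py 0.446 -0.415 0.028
python3 - <<'E'
from h import *
d=shot('top','t15')['image']
# mean colours at spot-1 pot expected: pot top (z .1) vs others sleeve tops
for P in((.599,-.1486,.1),(.607,-.039,.104),(.615,.0703,.104)):
    u,v=w2px('t15',P); print(P,cv2.mean(d[int(v)-2:int(v)+3,int(u)-2:int(u)+3])[:3])
E
```

```text
t 42.85 pos [ 0.4472 -0.4092  0.0735] yaw 85.99 tilt 0.16 gap 0.0557 F [ 0.1 -0.2 -0.4] q [-0.7411  0.2159  0.0452  1.4028  0.0001  0.8997]
-> [ 0.446 -0.415  0.028] d [-0.006  -0.0007  0.0455]
(0.599, -0.1486, 0.1) (131.04, 140.44, 138.56)
(0.607, -0.039, 0.104) (126.72, 128.0, 130.8)
(0.615, 0.0703, 0.104) (125.8, 127.16, 129.72)
```

```bash

python3 -m crank '[[[0,0,0],[-0.0055,0,0.02],0.05],[[0,0,0],[0,0,0.015],0.05],[[0,0,0],[0,0,0.005],0.05],[[0,0,0],[0,0,0],0.05],[[0,0,0],[0,0,0],0.05]]' | egrep 'pos|force'
python3 -m crank '[[[0,0,0],[0,0,0.003],0.05],[[0,0,0],[0,0,0],0.05]]' | egrep 'pos|force'
python3 -m crank '[[[0,0,0],[0,0,0.002],0.05],[[0,0,0],[0,0,0],0.05]]' | egrep 'pos|force'
```

```text
tool_pos: [0.4484, -0.4156, 0.036]
force: [-0.0, -0.5, -0.6]
grasp_force: 64.6
tool_pos: [0.4481, -0.4156, 0.032]
force: [-0.5, 0.4, -2.0]
grasp_force: 64.6
tool_pos: [0.4476, -0.4153, 0.0291]
force: [-0.7, 0.5, -2.0]
grasp_force: 64.6
```

```bash

python3 -m crank '[[[0,0,0],[0,0,0.002],0.05],[[0,0,0],[0,0,0],0.05],[[0,0,0],[0,0,0],0.05]]' | egrep 'pos|force'
python3 -m crank '[[[0,0,0],[0,0,0],0.08],[[0,0,0],[0,0,0],0.08],[[0,0,0],[0,0,0],0.08],[[0,0,0],[0,0,-0.03],0.08],[[0,0,0],[0,0,-0.04],0.08]]' >/dev/null
python3 -m crank '[[[0,0,0],[0,0,-0.04],0.08],[[0,0,0],[0,0,-0.04],0.08],[[0,0,0],[0,0,0],0.08]]' >/dev/null
python3 d.py 0.607 -0.0385 0.174
```

```text
tool_pos: [0.4477, -0.4154, 0.0282]
force: [-1.4, 1.9, 7.6]
grasp_force: 65.4
t 44.57 pos [ 0.4493 -0.417   0.1859] yaw 86.0 tilt 0.65 gap 0.08 F [ 1.7 -1.2  0.7] q [-0.7481  0.2193  0.2657  1.6059 -0.      0.8926]
-> [ 0.607  -0.0385  0.174 ] d [0.3886 0.1308 0.0103]
```

```bash

python3 -m crank '[[[0,0,0],[0.0353,0.0119,0],0.075],[[0,0,0],[0.0353,0.0119,0],0.075],[[0,0,0],[0.0353,0.0119,0],0.075],[[0,0,0],[0.0353,0.0119,0],0.075],[[0,0,0],[0.0353,0.0119,0],0.075]]' >/dev/null
python3 -m crank '[[[0,0,0],[0.0353,0.0119,0],0.075],[[0,0,0],[0.0353,0.0119,0],0.075],[[0,0,0],[0.0353,0.0119,0],0.075],[[0,0,0],[0.0353,0.0119,0],0.075],[[0,0,0],[0.0353,0.0119,0],0.075]]' >/dev/null
python3 -m crank '[[[0,0,0],[0.0353,0.0119,0],0.075],[[0,0,0],[0,0,0.02],0.075],[[0,0,0],[0,0,0.02],0.075],[[0,0,0],[0,0,0],0.075],[[0,0,0],[0,0,0],0.075]]' >/dev/null
python3 d.py 0.607 -0.0395 0.059
```

```text
t 45.82 pos [ 0.6045 -0.037   0.1361] yaw 86.01 tilt 0.13 gap 0.0748 F [-0.  0. -0.] q [-0.0611  0.2079  0.1564  1.5216 -0.      1.5794]
-> [ 0.607  -0.0395  0.059 ] d [-0.0023  0.0028  0.0771]
```

```bash

python3 -m crank '[[[0,0,0],[-0.0023,0.0025,0.03],0.075],[[0,0,0],[0,0,0.03],0.075],[[0,0,0],[0,0,0.016],0.075],[[0,0,0],[0,0,0],0.075],[[0,0,0],[0,0,0],0.075]]' | egrep 'pos|force'
python3 -m crank '[[[0,0,0],[0,0,0],0.05],[[0,0,0],[0,0,0],0.05],[[0,0,0],[0,0,0],0.05],[[0,0,0],[0,0,0],0.05],[[0,0,0],[0,0,0],0.05]]' 
python3 -m crank '[[[0,0,0],[0,0,-0.01],0.05],[[0,0,0],[0,0,-0.01],0.05],[[0,0,0],[0,0,-0.01],0.05],[[0,0,0],[0,0,-0.01],0.05],[[0,0,0],[0,0,-0.01],0.05]]' | egrep 'pos|force'
python3 -m crank '[[[0,0,0],[0,0,-0.015],0.05],[[0,0,0],[0,0,-0.015],0.05],[[0,0,0],[0,0,-0.02],0.05],[[0,0,0],[0,0,-0.03],0.05],[[0,0,0],[0,0,0],0.05]]' | egrep 'pos|force|gap'
python3 d.py 0.447 -0.33 0.187
```

```text
tool_pos: [0.6076, -0.0401, 0.062]
force: [-0.4, 1.4, 0.6]
grasp_force: 0.0
clock: 46.65
tool_pos: [0.6091, -0.0399, 0.0644]
ee_rot: [0.002, 0.731, 0.682, 0.002]
force: [-1.5, -0.3, 6.9]
finger_gap: 0.0561
grasp_force: 64.0
tool_pos: [0.6079, -0.0396, 0.1128]
force: [1.4, -0.0, -1.2]
grasp_force: 64.7
tool_pos: [0.609, -0.0396, 0.1977]
force: [1.0, 0.7, 0.8]
finger_gap: 0.0559
grasp_force: 64.8
t 47.48 pos [ 0.609  -0.0396  0.1977] yaw 86.0 tilt 0.44 gap 0.0559 F [1.  0.7 0.8] q [-0.065   0.2204  0.29    1.6327 -0.      1.5756]
-> [ 0.447 -0.33   0.187] d [-0.301  -0.1414  0.0096]
```

```bash

python3 -m crank '[[[0,0,0],[-0.0301,-0.0141,0],0.05],[[0,0,0],[-0.0301,-0.0141,0],0.05],[[0,0,0],[-0.0301,-0.0141,0],0.05],[[0,0,0],[-0.0301,-0.0141,0],0.05],[[0,0,0],[-0.0301,-0.0141,0],0.05]]' >/dev/null
python3 -m crank '[[[0,0,0],[-0.0301,-0.0141,0],0.05],[[0,0,0],[-0.0301,-0.0141,0],0.05],[[0,0,0],[-0.0301,-0.0141,0],0.05],[[0,0,0],[-0.0301,-0.0141,0.0],0.05],[[0,0,0],[-0.0301,-0.0141,0.03],0.05]]' >/dev/null
python3 -m crank '[[[0,0,0],[0,0,0.03],0.05],[[0,0,0],[0,0,0.03],0.05],[[0,0,0],[0,0,0.03],0.05],[[0,0,0],[0,0,0],0.05],[[0,0,0],[0,0,0],0.05]]' >/dev/null
python3 d.py 0.447 -0.33 0.0304
```

```text
t 48.73 pos [ 0.4463 -0.3275  0.0728] yaw 85.99 tilt 0.14 gap 0.0565 F [ 0.4  0.5 -0.5] q [-0.633   0.0911 -0.0965  1.3856 -0.      1.0077]
-> [ 0.447  -0.33    0.0304] d [-0.0025  0.0009  0.0424]
```

```bash

python3 -m crank '[[[0,0,0],[-0.0015,0,0.02],0.05],[[0,0,0],[0,0,0.015],0.05],[[0,0,0],[0,0,0.003],0.05],[[0,0,0],[0,0,0],0.05],[[0,0,0],[0,0,0],0.05]]' | egrep 'pos|force'
python3 -m crank '[[[0,0,0],[0,0,0.003],0.05],[[0,0,0],[0,0,0],0.05],[[0,0,0],[0,0,0],0.05]]' | egrep 'pos|force'
python3 -m crank '[[[0,0,0],[0,0,0.002],0.05],[[0,0,0],[0,0,0],0.05],[[0,0,0],[0,0,0],0.05]]' | egrep 'pos|force'
```

```text
tool_pos: [0.4478, -0.3299, 0.0373]
force: [-0.3, -0.4, -1.5]
grasp_force: 64.7
tool_pos: [0.4472, -0.3296, 0.0327]
force: [0.0, -1.0, -1.5]
grasp_force: 64.7
tool_pos: [0.4472, -0.3297, 0.0304]
force: [0.2, -1.4, 1.6]
grasp_force: 64.9
```

```bash

python3 -m crank '[[[0,0,0],[0,0,0.0005],0.05],[[0,0,0],[0,0,0],0.08],[[0,0,0],[0,0,0],0.08],[[0,0,0],[0,0,0],0.08],[[0,0,0],[0,0,-0.03],0.08]]' >/dev/null
python3 -m crank '[[[0,0,0],[0,0,-0.04],0.08],[[0,0,0],[0,0,-0.04],0.08],[[0,0,0],[0,0,-0.04],0.08],[[0,0,0],[0,0,0],0.08]]' >/dev/null
python3 d.py 0.615 0.07 0.18
```

```text
t 50.4 pos [ 0.4488 -0.3308  0.1879] yaw 86.0 tilt 0.6 gap 0.0799 F [ 2.  -1.6  0.9] q [-0.6352  0.0849  0.1185  1.594  -0.      1.0054]
-> [0.615 0.07  0.18 ] d [0.4115 0.1378 0.0068]
```

```bash

python3 -m crank '[[[0,0,0],[0.0343,0.0115,0],0.075],[[0,0,0],[0.0343,0.0115,0],0.075],[[0,0,0],[0.0343,0.0115,0],0.075],[[0,0,0],[0.0343,0.0115,0],0.075],[[0,0,0],[0.0343,0.0115,0],0.075]]' >/dev/null
python3 -m crank '[[[0,0,0],[0.0343,0.0115,0],0.075],[[0,0,0],[0.0343,0.0115,0],0.075],[[0,0,0],[0.0343,0.0115,0],0.075],[[0,0,0],[0.0343,0.0115,0],0.075],[[0,0,0],[0.0343,0.0115,0],0.075]]' >/dev/null
python3 -m crank '[[[0,0,0],[0.0343,0.0115,0],0.075],[[0,0,0],[0.0343,0.0115,0],0.075],[[0,0,0],[0,0,0.04],0.075],[[0,0,0],[0,0,0],0.075],[[0,0,0],[0,0,0],0.075]]' >/dev/null
python3 d.py 0.615 0.07 0.062
```

```text
t 51.65 pos [0.6117 0.0717 0.1373] yaw 86.05 tilt 0.3 gap 0.075 F [-0.  -0.3  0.3] q [ 0.1167  0.2364  0.1923  1.532  -0.0001  1.7565]
-> [0.615 0.07  0.062] d [-0.0013  0.0038  0.0753]
```

```bash

python3 -m crank '[[[0,0,0],[-0.0015,0.003,0.03],0.075],[[0,0,0],[0,0,0.03],0.075],[[0,0,0],[0,0,0.016],0.075],[[0,0,0],[0,0,0],0.075],[[0,0,0],[0,0,0],0.075]]' | egrep 'pos|force'
python3 -m crank '[[[0,0,0],[0,0,0],0.05],[[0,0,0],[0,0,0],0.05],[[0,0,0],[0,0,0],0.05],[[0,0,0],[0,0,0],0.05],[[0,0,0],[0,0,0],0.05]]' 
python3 -m crank '[[[0,0,0],[0,0,-0.01],0.05],[[0,0,0],[0,0,-0.01],0.05],[[0,0,0],[0,0,-0.01],0.05],[[0,0,0],[0,0,-0.01],0.05],[[0,0,0],[0,0,-0.01],0.05]]' | egrep 'pos|force'
python3 -m crank '[[[0,0,0],[0,0,-0.015],0.05],[[0,0,0],[0,0,-0.015],0.05],[[0,0,0],[0,0,-0.02],0.05],[[0,0,0],[0,0,-0.03],0.05],[[0,0,0],[0,0,0],0.05]]' | egrep 'pos|force|gap'
python3 d.py 0.447 -0.246 0.187
```

```text
tool_pos: [0.6165, 0.069, 0.0653]
force: [0.7, 0.7, 0.6]
grasp_force: 0.0
clock: 52.48
tool_pos: [0.6174, 0.0696, 0.0669]
ee_rot: [0.001, 0.731, 0.682, 0.002]
force: [-1.7, -1.3, 7.4]
finger_gap: 0.056
grasp_force: 62.5
tool_pos: [0.6165, 0.0698, 0.1154]
force: [-0.6, -0.4, -1.1]
grasp_force: 64.8
tool_pos: [0.6176, 0.07, 0.2004]
force: [1.1, 0.9, -0.6]
finger_gap: 0.0559
grasp_force: 64.9
t 53.32 pos [0.6176 0.07   0.2004] yaw 86.0 tilt 0.45 gap 0.0559 F [ 1.1  0.9 -0.6] q [0.1129 0.2498 0.3302 1.6433 0.     1.7534]
-> [ 0.447 -0.246  0.187] d [-0.3272 -0.1483  0.0118]
```

```bash

python3 -m crank '[[[0,0,0],[-0.0327,-0.0148,0],0.05],[[0,0,0],[-0.0327,-0.0148,0],0.05],[[0,0,0],[-0.0327,-0.0148,0],0.05],[[0,0,0],[-0.0327,-0.0148,0],0.05],[[0,0,0],[-0.0327,-0.0148,0],0.05]]' >/dev/null
python3 -m crank '[[[0,0,0],[-0.0327,-0.0148,0],0.05],[[0,0,0],[-0.0327,-0.0148,0],0.05],[[0,0,0],[-0.0327,-0.0148,0],0.05],[[0,0,0],[-0.0327,-0.0148,0.0],0.05],[[0,0,0],[-0.0327,-0.0148,0.03],0.05]]' >/dev/null
python3 -m crank '[[[0,0,0],[0,0,0.03],0.05],[[0,0,0],[0,0,0.03],0.05],[[0,0,0],[0,0,0.03],0.05],[[0,0,0],[0,0,0],0.05],[[0,0,0],[0,0,0],0.05]]' >/dev/null
python3 d.py 0.447 -0.246 0.033
```

```text
t 54.57 pos [ 0.4469 -0.2423  0.0767] yaw 86.0 tilt 0.12 gap 0.0556 F [ 1.5 -0.4 -0.5] q [-0.4968 -0.0177 -0.2009  1.3897  0.      1.1439]
-> [ 0.447 -0.246  0.033] d [-0.0038  0.0005  0.0437]
```

```bash

python3 -m crank '[[[0,0,0],[-0.0025,0,0.02],0.05],[[0,0,0],[0,0,0.015],0.05],[[0,0,0],[0,0,0.003],0.05],[[0,0,0],[0,0,0],0.05],[[0,0,0],[0,0,0],0.05]]' | egrep 'pos|force'
python3 -m crank '[[[0,0,0],[0,0,0.004],0.05],[[0,0,0],[0,0,0],0.05],[[0,0,0],[0,0,0],0.05]]' | egrep 'pos|force'
python3 -m crank '[[[0,0,0],[0,0,0.002],0.05],[[0,0,0],[0,0,0],0.05],[[0,0,0],[0,0,0],0.05]]' | egrep 'pos|force'
```

```text
tool_pos: [0.4484, -0.2455, 0.0409]
force: [-0.5, -0.5, -1.3]
grasp_force: 64.8
tool_pos: [0.4477, -0.2452, 0.0354]
force: [-0.5, 0.4, -1.4]
grasp_force: 64.8
tool_pos: [0.4475, -0.2452, 0.0329]
force: [-0.6, 0.5, -0.6]
grasp_force: 64.9
```

```bash

python3 -m crank '[[[0,0,0],[0,0,0.0005],0.05],[[0,0,0],[0,0,0],0.08],[[0,0,0],[0,0,0],0.08],[[0,0,0],[0,0,0],0.08],[[0,0,0],[0,0,-0.03],0.08]]' >/dev/null
python3 -m crank '[[[0,0,0],[0,0,-0.04],0.08],[[0,0,0],[0,0,-0.04],0.08],[[0,0,0],[0,0,-0.04],0.08],[[0,0,0],[0,0,0],0.08]]' >/dev/null
python3 -m crank '[[[0,0,0],[0.0351,0.0109,0],0.03],[[0,0,0],[0.0351,0.0109,0],0.03],[[0,0,0],[0.0351,0.0109,0],0.03],[[0,0,0],[0.0351,0.0109,0],0.03],[[0,0,0],[0.0351,0.0109,0],0.03]]' >/dev/null
python3 -m crank '[[[0,0,0],[0.0351,0.0109,0],0.03],[[0,0,0],[0.0351,0.0109,0],0.03],[[0,0,0],[0.0351,0.0109,0],0.03],[[0,0,0],[0.0351,0.0109,0],0.03],[[0,0,0],[0.0351,0.0109,0],0.03]]' >/dev/null
python3 -m crank '[[[0,0,0],[0.0351,0.0109,0],0.03],[[0,0,0],[0.0351,0.0109,0],0.03],[[0,0,0],[0,0,0.04],0.03],[[0,0,0],[0,0,0],0.03],[[0,0,0],[0,0,0],0.03]]' >/dev/null
python3 d.py 0.6075 0.1655 0.006
python3 - <<'E'
from h import *
d=shot('top','t16')['image'].astype(int); b=cv2.imread('pics/t14.png').astype(int)
def px(P): return [int(round(x)) for x in w2px('t16',P)]
# plate: compare to expected; grey (b-r diff) map: sleeve tops at z=.07
for P in((.4477,-.4155,.07),(.4472,-.3297,.07),(.4475,-.2452,.07),(.599,-.1486,.1),(.607,-.039,.1),(.615,.0703,.1)):
    u,v=px(P); print(P,(u,v),d[v-2:v+3,u-2:u+3].mean((0,1)).round(),b[v-2:v+3,u-2:u+3].mean((0,1)).round())
# changed regions on plate vs t14
m=(abs(d-b).max(2)>25).astype(np.uint8); n,l,st,ce=cv2.connectedComponentsWithStats(m)
for i in range(1,n):
    if st[i,4]>60: print(st[i],ce[i].round(1))
E
```

```text
t 57.48 pos [0.6057 0.1658 0.14  ] yaw 86.04 tilt 0.31 gap 0.0304 F [-0.  -0.3  0.7] q [ 0.2673  0.2668  0.2339  1.5434 -0.0002  1.9071]
-> [0.6075 0.1655 0.006 ] d [0.0001 0.0025 0.134 ]
(0.4477, -0.4155, 0.07) (415, 223) [130. 131. 134.] [148. 153. 150.]
(0.4472, -0.3297, 0.07) (386, 223) [85. 85. 88.] [160. 172. 173.]
(0.4475, -0.2452, 0.07) (357, 224) [86. 87. 89.] [105. 113. 113.]
(0.599, -0.1486, 0.1) (324, 173) [100. 107. 106.] [130. 131. 134.]
(0.607, -0.039, 0.1) (286, 171) [100. 107. 106.] [129. 130. 133.]
(0.615, 0.0703, 0.1) (249, 169) [ 99. 106. 105.] [129. 130. 133.]
[   74   102   315   318 24839] [223.  243.9]
[230 159  57  32 572] [252.5 178.1]
[264 158  48  30 460] [285.9 171.3]
[311 163  29  23 298] [323.2 174.1]
[ 347  170  116  202 4791] [403.3 242. ]
[323 185  15   9  77] [330.2 189. ]
[190 289  11  21  72] [195.4 298.3]
[351 341  31  16 234] [366.  348.3]
[314 344  36  10 132] [330.7 348.4]
[ 144  349   83   71 2010] [183.9 395.5]
[267 367   8  22  62] [270.8 376.9]
[356 375  71  32 617] [384.7 393. ]
```

```bash

python3 -m crank '[[[0,0,0],[0,0.002,0.04],0.03],[[0,0,0],[0,0,0.04],0.03],[[0,0,0],[0,0,0.03],0.03],[[0,0,0],[0,0,0.018],0.03],[[0,0,0],[0,0,0],0.03]]' | egrep 'pos|force'
python3 -m crank '[[[0,0,0],[0,0,0],0.03],[[0,0,0],[0,0,0],0.03]]' | egrep 'pos|force'
python3 -m crank '[[[0,0,0],[0,0,0],0.005],[[0,0,0],[0,0,0],0.005],[[0,0,0],[0,0,0],0.005],[[0,0,0],[0,0,0],0.005],[[0,0,0],[0,0,0],0.005]]'
```

```text
tool_pos: [0.608, 0.1643, 0.0123]
force: [-0.4, 0.3, 0.1]
grasp_force: 0.0
tool_pos: [0.611, 0.1656, 0.0178]
force: [0.4, 0.3, 0.2]
grasp_force: 0.0
clock: 58.53
tool_pos: [0.6084, 0.1661, 0.016]
ee_rot: [-0.001, 0.731, 0.682, -0.0]
force: [-8.8, 0.8, 5.0]
finger_gap: 0.0058
grasp_force: 49.2
```

```bash

python3 -m crank '[[[0,0,0],[0,0,0],0.03],[[0,0,0],[0,0,0],0.03],[[0,0,0],[0,-0.0025,0.011],0.03],[[0,0,0],[0,0,0],0.03],[[0,0,0],[0,0,0],0.03]]'| egrep 'pos|force'
python3 -m crank '[[[0,0,0],[0,0,0],0.005],[[0,0,0],[0,0,0],0.005],[[0,0,0],[0,0,0],0.005],[[0,0,0],[0,0,0],0.005],[[0,0,0],[0,0,0],0.005]]'
```

```text
tool_pos: [0.6062, 0.1658, 0.0024]
force: [-0.0, 0.3, 0.4]
grasp_force: 0.0
clock: 59.37
tool_pos: [0.6081, 0.1659, 0.0036]
ee_rot: [0.001, 0.732, 0.682, 0.001]
force: [5.2, -0.1, -2.6]
finger_gap: 0.0075
grasp_force: 58.4
```

```bash

python3 -m crank '[[[0,0,0],[0,0.0004,-0.008],0.005],[[0,0,0],[0,0.0012,-0.0079],0.005],[[0,0,0],[0,0,0],0.005]]'| egrep 'pos|force'
python3 -m crank '[[[0,0,0],[0,0.002,-0.0077],0.005],[[0,0,0],[0,0.0027,-0.0075],0.005],[[0,0,0],[0,0,0],0.005]]'| egrep 'pos|force'
python3 -m crank '[[[0,0,0],[0,0.0035,-0.0072],0.005],[[0,0,0],[0,0.0042,-0.0068],0.005],[[0,0,0],[0,0,0],0.005]]'| egrep 'pos|force'
python3 -m crank '[[[0,0,0],[0,0.0048,-0.0064],0.005],[[0,0,0],[0,0.0055,-0.0058],0.005],[[0,0,0],[0,0,0],0.005]]'| egrep 'pos|force'
python3 -m crank '[[[0,0,0],[0,0.006,-0.0053],0.005],[[0,0,0],[0,0.0065,-0.0046],0.005],[[0,0,0],[0,0,0],0.005]]'| egrep 'pos|force'
```

```text
tool_pos: [0.6096, 0.1658, 0.02]
force: [5.6, -0.9, 0.5]
grasp_force: 59.6
tool_pos: [0.6135, 0.1655, 0.0344]
force: [3.8, -0.2, -1.1]
grasp_force: 59.4
tool_pos: [0.6207, 0.165, 0.0493]
force: [-4.0, 0.7, -2.0]
grasp_force: 58.8
tool_pos: [0.6299, 0.1643, 0.0617]
force: [-9.0, -0.8, 4.3]
grasp_force: 59.7
tool_pos: [0.6418, 0.1635, 0.0727]
force: [-15.8, -0.2, 10.8]
grasp_force: 59.6
```

```bash

python3 -m crank '[[[0,0,0],[0,0.0069,-0.005],0.005],[[0,0,0],[0,0.0073,-0.0045],0.005],[[0,0,0],[0,0,0],0.005]]'| egrep 'pos|force'
python3 -m crank '[[[0,0,0],[0,0.0076,-0.0035],0.005],[[0,0,0],[0,0.0078,-0.0025],0.005],[[0,0,0],[0,0,0],0.005]]'| egrep 'pos|force'
python3 -m crank '[[[0,0,0],[0,0.008,-0.001],0.005],[[0,0,0],[0,0.007,-0.0005],0.005],[[0,0,0],[0,0,0],0.005],[[0,0,0],[0,0,0],0.005]]'| egrep 'pos|force'
```

```text
tool_pos: [0.6571, 0.1623, 0.0823]
force: [-10.4, -1.8, 10.4]
grasp_force: 60.0
tool_pos: [0.673, 0.1611, 0.0882]
force: [-6.2, -1.5, 7.4]
grasp_force: 59.4
tool_pos: [0.6887, 0.1599, 0.0906]
force: [-4.1, -2.5, 8.6]
grasp_force: 59.1
```

```bash

python3 -m crank '[[[0,0,0],[0,0,0],0.03],[[0,0,0],[0,0,0],0.03],[[0,0,0],[0,0,0],0.03],[[0,0,0],[0,0,0],0.03],[[0,0,0],[0,0,-0.03],0.03]]'| egrep 'pos|force'
python3 -m crank '[[[0,0,0],[0,0,-0.035],0.03],[[0,0,0],[0,0,-0.035],0.03],[[0,0,0],[-0.0315,-0.0224,0],0.065],[[0,0,0],[-0.0315,-0.0224,0],0.065],[[0,0,0],[-0.0315,-0.0224,0],0.065]]'| egrep 'pos|force'
python3 -m crank '[[[0,0,0],[0,0,0.03],0.065],[[0,0,0],[0,0,0.0],0.065],[[0,0,0],[0,0,0],0.065]]' >/dev/null
python3 d.py 0.615 0.07 0.056
python3 - <<'E'
from h import *
# flap/handle check: project the handle for several angles in the wrist and top views, score darkness
shot('top','t17'); d=shot('wrist','w17')
im=cv2.imread('pics/t17.png')
for P in((.599,-.1486,.1),(.607,-.039,.1)):
    u,v=[int(round(x)) for x in w2px('t17',P)]; print(P,im[v-2:v+3,u-2:u+3].mean((0,1)).round())
s=shot('side','s17')['image'].astype(int)
h0=np.array([.6718,-.0438,.03]); ey=np.array([.0733,.9973,0]); ex=np.array([.9973,-.0733,0])
for th in np.arange(1.3,1.9,.05):
    pts=[h0+ey*y-ex*.08*np.cos(th)+np.array([0,0,.08*np.sin(th)]) for y in np.linspace(.185,.222,15)]
    v=[s[int(round(q[1])),int(round(q[0]))].mean() for q in (w2px('s17',p) for p in pts)]
    t=[im[int(round(q[1])),int(round(q[0]))].mean() for q in (w2px('t17',p) for p in pts)]
    print(round(th,2),round(np.mean(v)),round(np.mean(t)))
E
```

```text
tool_pos: [0.6856, 0.1597, 0.1112]
force: [0.2, 0.4, -1.1]
grasp_force: 0.0
tool_pos: [0.6145, 0.0703, 0.1877]
force: [-0.2, -1.1, -0.1]
grasp_force: 0.0
t 62.53 pos [0.6136 0.0706 0.1566] yaw 85.98 tilt 0.14 gap 0.0649 F [-0.7 -0.1  0.3] q [0.1145 0.2395 0.2332 1.5669 0.0002 1.7555]
-> [0.615 0.07  0.056] d [-0.0005  0.0017  0.1006]
(0.599, -0.1486, 0.1) [101. 108. 107.]
(0.607, -0.039, 0.1) [130. 139. 137.]
1.3 58 140
1.35 62 145
1.4 72 149
1.45 92 123
1.5 96 95
1.55 53 104
1.6 52 101
1.65 96 105
1.7 165 110
1.75 173 111
1.8 174 121
1.85 174 123
```

```bash

python3 -m crank '[[[0,0,0],[-0.0005,0.0012,0.03],0.065],[[0,0,0],[0,0,0.03],0.065],[[0,0,0],[0,0,0.03],0.065],[[0,0,0],[0,0,0.008],0.065],[[0,0,0],[0,0,0],0.065]]' | egrep 'pos|force'
python3 -m crank '[[[0,0,0],[0,0,0],0.038],[[0,0,0],[0,0,0],0.038],[[0,0,0],[0,0,0],0.038],[[0,0,0],[0,0,0],0.038],[[0,0,0],[0,0,0],0.038]]'
```

```text
tool_pos: [0.6146, 0.0706, 0.0576]
force: [-1.8, 0.3, 0.5]
grasp_force: 0.0
clock: 63.52
tool_pos: [0.6171, 0.0704, 0.0623]
ee_rot: [0.001, 0.731, 0.682, 0.002]
force: [0.9, 1.2, 7.9]
finger_gap: 0.0431
grasp_force: 61.6
```

```bash

python3 -m crank '[[[0,0,0],[0,0,-0.02],0.038],[[0,0,0],[0,0,-0.035],0.038],[[0,0,0],[0,0,-0.035],0.038],[[0,0,0],[0,0,-0.035],0.038],[[0,0,0],[0,0,0],0.038]]' | egrep 'pos|force|gap'
python3 -m crank '[[[0,0,0],[0.0308,-0.0209,0],0.038],[[0,0,0],[0.0308,-0.0209,0],0.038],[[0,0,0],[0.0308,-0.0209,0],0.038],[[0,0,0],[0.0308,-0.0209,0],0.038],[[0,0,0],[0.0308,-0.0209,0],0.038]]' >/dev/null
python3 -m crank '[[[0,0,0],[0.0308,-0.0209,0],0.038],[[0,0,0],[0.0308,-0.0209,0],0.038],[[0,0,0],[0.0308,-0.0209,0],0.038],[[0,0,0],[0.0308,-0.0209,0],0.038],[[0,0,0],[0.0308,-0.0209,0],0.038]]' >/dev/null
python3 -m crank '[[[0,0,0],[0,0,0.03],0.038],[[0,0,0],[0,0,0.03],0.038],[[0,0,0],[0,0,0.03],0.038],[[0,0,0],[0,0,0.02],0.038],[[0,0,0],[0,0,0],0.038]]' >/dev/null
python3 -m crank '[[[0,0,0],[0,0,0],0.038],[[0,0,0],[0,0,0],0.038]]' >/dev/null
python3 d.py 0.43 0.392 0.0463
```

```text
tool_pos: [0.6177, 0.0703, 0.1936]
force: [1.4, 0.2, -0.0]
finger_gap: 0.0431
grasp_force: 61.4
t 65.35 pos [0.4292 0.3925 0.0767] yaw 86.0 tilt 0.15 gap 0.0429 F [ 0.  -0.3 -0.5] q [ 0.7408  0.1513 -0.0228  1.3941 -0.      2.3815]
-> [0.43   0.392  0.0463] d [-0.0005  0.0007  0.0304]
```

```bash

python3 -m crank '[[[0,0,0],[0,0,0.02],0.038],[[0,0,0],[0,0,0.006],0.038],[[0,0,0],[0,0,0],0.038],[[0,0,0],[0,0,0],0.038]]' | egrep 'pos|force'
python3 -m crank '[[[0,0,0],[0,0,0.002],0.038],[[0,0,0],[0,0,0],0.038],[[0,0,0],[0,0,0],0.038]]' | egrep 'pos|force'
python3 -m crank '[[[0,0,0],[0,0,0.002],0.038],[[0,0,0],[0,0,0],0.038],[[0,0,0],[0,0,0],0.038]]' | egrep 'pos|force'
```

```text
tool_pos: [0.4288, 0.3921, 0.0496]
force: [0.1, -0.2, 0.2]
grasp_force: 61.5
tool_pos: [0.4287, 0.3922, 0.0472]
force: [0.1, -0.2, -0.7]
grasp_force: 61.5
tool_pos: [0.429, 0.3923, 0.0461]
force: [-1.1, -1.8, 10.1]
grasp_force: 62.4
```

```bash

python3 -m crank '[[[0,0,0],[0,0,0],0.07],[[0,0,0],[0,0,0],0.07],[[0,0,0],[0,0,0],0.07],[[0,0,0],[0,0,-0.02],0.07],[[0,0,0],[0,0,-0.04],0.07]]' >/dev/null
python3 -m crank '[[[0,0,0],[0,0,-0.04],0.07],[[0,0,0],[0,0,-0.04],0.07],[[0,0,0],[0,0,0],0.07],[[0,0,0],[-0.0349,0.0174,0],0.065],[[0,0,0],[-0.0349,0.0174,0],0.065]]' >/dev/null
python3 -m crank '[[[0,0,0],[-0.0349,0.0174,0],0.065],[[0,0,0],[-0.0349,0.0174,0],0.065],[[0,0,0],[-0.0349,0.0174,0],0.065],[[0,0,0],[-0.0349,0.0174,0],0.065],[[0,0,0],[-0.0349,0.0174,0],0.065]]' >/dev/null
python3 -m crank '[[[0,0,0],[-0.0349,0.0174,0],0.065],[[0,0,0],[-0.0349,0.0174,0],0.065],[[0,0,0],[-0.0349,0.0174,0],0.065],[[0,0,0],[-0.0349,0.0174,0],0.065],[[0,0,0],[-0.0349,0.0174,0],0.065]]' >/dev/null
python3 -m crank '[[[0,0,0],[0,0,0.03],0.065],[[0,0,0],[0,0,0],0.065],[[0,0,0],[0,0,0],0.065]]' >/dev/null
python3 d.py 0.6085 -0.0395 0.056
```

```text
t 68.1 pos [ 0.6064 -0.0404  0.1528] yaw 85.96 tilt 0.24 gap 0.0653 F [0.4 0.8 0.5] q [-0.0666  0.2164  0.1985  1.557   0.0003  1.5747]
-> [ 0.6085 -0.0395  0.056 ] d [0.001  0.0025 0.0968]
```

```bash

python3 -m crank '[[[0,0,0],[0.001,0.002,0.03],0.065],[[0,0,0],[0,0,0.03],0.065],[[0,0,0],[0,0,0.03],0.065],[[0,0,0],[0,0,0.003],0.065],[[0,0,0],[0,0,0],0.065]]' | egrep 'pos|force'
python3 -m crank '[[[0,0,0],[0,0,0],0.038],[[0,0,0],[0,0,0],0.038],[[0,0,0],[0,0,0],0.038],[[0,0,0],[0,0,0],0.038],[[0,0,0],[0,0,0],0.038]]'
```

```text
tool_pos: [0.6087, -0.0383, 0.0614]
force: [-0.0, 0.7, 0.8]
grasp_force: 0.0
clock: 68.93
tool_pos: [0.6111, -0.0392, 0.0649]
ee_rot: [0.001, 0.731, 0.682, 0.002]
force: [-1.4, 0.8, 7.2]
finger_gap: 0.0428
grasp_force: 61.7
```

```bash

python3 -m crank '[[[0,0,0],[0,0,-0.02],0.038],[[0,0,0],[0,0,-0.035],0.038],[[0,0,0],[0,0,-0.035],0.038],[[0,0,0],[0,0,-0.035],0.038],[[0,0,0],[0,0,0],0.038]]' | egrep 'pos|force|gap'
python3 -m crank '[[[0,0,0],[0.0315,-0.0203,0],0.038],[[0,0,0],[0.0315,-0.0203,0],0.038],[[0,0,0],[0.0315,-0.0203,0],0.038],[[0,0,0],[0.0315,-0.0203,0],0.038],[[0,0,0],[0.0315,-0.0203,0],0.038]]' >/dev/null
python3 -m crank '[[[0,0,0],[0.0315,-0.0203,0],0.038],[[0,0,0],[0.0315,-0.0203,0],0.038],[[0,0,0],[0.0315,-0.0203,0],0.038],[[0,0,0],[0.0315,-0.0203,0],0.038],[[0,0,0],[0.0315,-0.0203,0],0.038]]' >/dev/null
python3 -m crank '[[[0,0,0],[0,0,0],0.038],[[0,0,0],[0,0,0.03],0.038],[[0,0,0],[0,0,0.03],0.038],[[0,0,0],[0,0,0.0],0.038],[[0,0,0],[0,0,0],0.038]]' >/dev/null
python3 d.py 0.43 0.288 0.0489
```

```text
tool_pos: [0.612, -0.0396, 0.1963]
force: [1.2, -0.0, -0.1]
finger_gap: 0.043
grasp_force: 61.3
t 70.6 pos [0.4287 0.2885 0.1268] yaw 86.0 tilt 0.07 gap 0.0431 F [-0.1  0.7 -0.5] q [ 0.5923 -0.0065 -0.0932  1.4854 -0.      2.2329]
-> [0.43   0.288  0.0489] d [-0.0003  0.0014  0.0779]
```

```bash

python3 -m crank '[[[0,0,0],[0,0,0.03],0.038],[[0,0,0],[0,0,0.03],0.038],[[0,0,0],[0,0,0.013],0.038],[[0,0,0],[0,0,0],0.038],[[0,0,0],[0,0,0],0.038]]' | egrep 'pos|force'
python3 -m crank '[[[0,0,0],[0,0,0.003],0.038],[[0,0,0],[0,0,0],0.038],[[0,0,0],[0,0,0],0.038]]' | egrep 'pos|force'
python3 -m crank '[[[0,0,0],[0,0,0.002],0.038],[[0,0,0],[0,0,0],0.038],[[0,0,0],[0,0,0],0.038]]' | egrep 'pos|force'
```

```text
tool_pos: [0.43, 0.2891, 0.0557]
force: [0.7, 0.0, -0.6]
grasp_force: 61.5
tool_pos: [0.4299, 0.2893, 0.052]
force: [-0.1, -0.1, -1.0]
grasp_force: 61.5
tool_pos: [0.4295, 0.2891, 0.049]
force: [-0.3, 0.5, 2.1]
grasp_force: 61.7
```

```bash

python3 -m crank '[[[0,0,0],[0,0,0],0.07],[[0,0,0],[0,0,0],0.07],[[0,0,0],[0,0,0],0.07],[[0,0,0],[0,0,-0.02],0.07],[[0,0,0],[0,0,-0.04],0.07]]' >/dev/null
python3 -m crank '[[[0,0,0],[0,0,-0.04],0.07],[[0,0,0],[0,0,-0.04],0.07],[[0,0,0],[0,0,0],0.07],[[0,0,0],[-0.0354,0.0168,0],0.065],[[0,0,0],[-0.0354,0.0168,0],0.065]]' >/dev/null
python3 -m crank '[[[0,0,0],[-0.0354,0.0168,0],0.065],[[0,0,0],[-0.0354,0.0168,0],0.065],[[0,0,0],[-0.0354,0.0168,0],0.065],[[0,0,0],[-0.0354,0.0168,0],0.065],[[0,0,0],[-0.0354,0.0168,0],0.065]]' >/dev/null
python3 -m crank '[[[0,0,0],[-0.0354,0.0168,0],0.065],[[0,0,0],[-0.0354,0.0168,0],0.065],[[0,0,0],[-0.0354,0.0168,0],0.065],[[0,0,0],[-0.0354,0.0168,0],0.065],[[0,0,0],[-0.0354,0.0168,0],0.065]]' >/dev/null
python3 -m crank '[[[0,0,0],[0,0,0.03],0.065],[[0,0,0],[0,0,0],0.065],[[0,0,0],[0,0,0],0.065]]' >/dev/null
python3 d.py 0.6005 -0.149 0.06
```

```text
t 73.43 pos [ 0.5993 -0.1487  0.1567] yaw 85.96 tilt 0.26 gap 0.0651 F [-0.3  0.5  0.7] q [-0.2433  0.2415  0.2357  1.5695  0.0003  1.3979]
-> [ 0.6005 -0.149   0.06  ] d [-0.0003  0.0016  0.0967]
```

```bash

python3 -m crank '[[[0,0,0],[0,0.001,0.03],0.065],[[0,0,0],[0,0,0.03],0.065],[[0,0,0],[0,0,0.03],0.065],[[0,0,0],[0,0,0.005],0.065],[[0,0,0],[0,0,0],0.065]]' | egrep 'pos|force'
python3 -m crank '[[[0,0,0],[0,0,0],0.038],[[0,0,0],[0,0,0],0.038],[[0,0,0],[0,0,0],0.038],[[0,0,0],[0,0,0],0.038],[[0,0,0],[0,0,0],0.038]]'
```

```text
tool_pos: [0.6005, -0.1476, 0.0631]
force: [0.3, 0.1, 1.4]
grasp_force: 0.0
clock: 74.27
tool_pos: [0.6028, -0.1489, 0.0669]
ee_rot: [0.002, 0.731, 0.682, 0.001]
force: [-3.0, 1.9, 7.6]
finger_gap: 0.0432
grasp_force: 60.8
```

```bash

python3 -m crank '[[[0,0,0],[0,0,-0.02],0.038],[[0,0,0],[0,0,-0.035],0.038],[[0,0,0],[0,0,-0.035],0.038],[[0,0,0],[0,0,-0.035],0.038],[[0,0,0],[0,0,0],0.038]]' | egrep 'pos|force|gap'
python3 -m crank '[[[0,0,0],[0.0346,-0.00836,0],0.038],[[0,0,0],[0.0346,-0.00836,0],0.038],[[0,0,0],[0.0346,-0.00836,0],0.038],[[0,0,0],[0.0346,-0.00836,0],0.038],[[0,0,0],[0.0346,-0.00836,0],0.038]]' >/dev/null
python3 -m crank '[[[0,0,0],[0.0346,-0.00836,0],0.038],[[0,0,0],[0.0346,-0.00836,0],0.038],[[0,0,0],[0.0346,-0.00836,0],0.038],[[0,0,0],[0.0346,-0.00836,0],0.038],[[0,0,0],[0.0346,-0.00836,0],0.038]]' >/dev/null
python3 -m crank '[[[0,0,0],[0.0346,-0.00836,0],0.038],[[0,0,0],[0.0346,-0.00836,0],0.038],[[0,0,0],[0.0346,-0.00836,0],0.038],[[0,0,0],[0.0346,-0.00836,0],0.038],[[0,0,0],[0,0,0],0.038]]' >/dev/null
python3 -m crank '[[[0,0,0],[0,0,0],0.038],[[0,0,0],[0,0,0.03],0.038],[[0,0,0],[0,0,0],0.038],[[0,0,0],[0,0,0],0.038]]' >/dev/null
python3 d.py 0.52 0.342 0.0509
python3 - <<'E'
from h import *
shot('wrist','w18'); im=cv2.imread('pics/w18.png')
# check that the placed pots stand where expected: pixel of pot tops (z .084) B,C
d=np.load('pics/w18.npz')
def pr(P):
    r=d['R'].T@(np.array(P)-d['p']); t=np.arctan2(np.hypot(r[0],r[1]),r[2]); w=r[:2]/np.hypot(r[0],r[1])*t*d['K'][0,0]
    return [int(round(x)) for x in w+d['K'][:2,2]]
for P in((.429,.392,.084),(.43,.289,.084),(.46,.34,.004)): u,v=pr(P); print(P,u,v,im[v-2:v+3,u-2:u+3].mean((0,1)).round())
E
```

```text
tool_pos: [0.6039, -0.1495, 0.1984]
force: [0.8, 0.3, 0.2]
finger_gap: 0.043
grasp_force: 61.3
t 76.27 pos [0.5183 0.341  0.1581] yaw 85.94 tilt 0.13 gap 0.0429 F [ 0.1  1.6 -1.5] q [ 0.582   0.2464  0.2444  1.571  -0.0002  2.2237]
-> [0.52   0.342  0.0509] d [0.0013 0.0018 0.1072]
(0.429, 0.392, 0.084) 161 157 [141. 155. 157.]
(0.43, 0.289, 0.084) 185 279 [165. 182. 184.]
(0.46, 0.34, 0.004) 227 193 [ 61. 100. 138.]
```

Both earlier pots are white where expected; lower the last one.

```bash

python3 -m crank '[[[0,0,0],[0.001,0.001,0.03],0.038],[[0,0,0],[0,0,0.03],0.038],[[0,0,0],[0,0,0.03],0.038],[[0,0,0],[0,0,0.013],0.038],[[0,0,0],[0,0,0],0.038]]' | egrep 'pos|force'
python3 -m crank '[[[0,0,0],[0,0,0],0.038],[[0,0,0],[0,0,0],0.038]]' | egrep 'pos|force'
python3 -m crank '[[[0,0,0],[0,0,0.002],0.038],[[0,0,0],[0,0,0],0.038],[[0,0,0],[0,0,0],0.038]]' | egrep 'pos|force'
```

```text
tool_pos: [0.5189, 0.3421, 0.0536]
force: [0.2, -1.0, -0.9]
grasp_force: 61.4
tool_pos: [0.5209, 0.3438, 0.0583]
force: [0.6, 0.2, -0.5]
grasp_force: 61.4
tool_pos: [0.5201, 0.3436, 0.0545]
force: [0.1, -0.7, -1.4]
grasp_force: 61.4
```

```bash

python3 -m crank '[[[0,0,0],[0,0,0.002],0.038],[[0,0,0],[0,0,0],0.038],[[0,0,0],[0,0,0],0.038]]' | egrep 'pos|force'
python3 -m crank '[[[0,0,0],[0,0,0.002],0.038],[[0,0,0],[0,0,0],0.038],[[0,0,0],[0,0,0],0.038]]' | egrep 'pos|force'
python3 -m crank '[[[0,0,0],[0,0,0],0.07],[[0,0,0],[0,0,0],0.07],[[0,0,0],[0,0,0],0.07],[[0,0,0],[0,0,-0.02],0.07],[[0,0,0],[0,0,-0.04],0.07]]' >/dev/null
python3 -m crank '[[[0,0,0],[0,0,-0.04],0.07],[[0,0,0],[0,0,-0.04],0.07],[[0,0,0],[0,0,0],0.07],[[0,0,0],[-0.04,-0.01,0],0.07],[[0,0,0],[-0.04,-0.01,0],0.07]]' >/dev/null
python3 -m crank '[[[0,0,0],[-0.035,-0.01,0],0.07],[[0,0,0],[-0.035,-0.01,0],0.07],[[0,0,0],[-0.035,-0.01,0],0.07],[[0,0,0],[-0.035,-0.01,0],0.07],[[0,0,0],[-0.035,-0.01,0],0.07]]' >/dev/null
python3 -m crank '[[[0,0,0],[0,0,0],0.07],[[0,0,0],[0,0,0],0.07],[[0,0,0],[0,0,0],0.07]]' >/dev/null
python3 d.py
python3 - <<'E'
from h import *
im=shot('top','t19')['image'].astype(int); s=shot('side','s19')['image'].astype(int)
for n,P in dict(potB=(.429,.392,.084),potC=(.43,.289,.084),potA=(.52,.343,.084),sl1=(.4477,-.4155,.07),sl2=(.4472,-.3297,.07),sl3=(.4475,-.2452,.07)).items():
    o=[]
    for f,I in(('t19',im),('s19',s)):
        u,v=[int(round(x)) for x in w2px(f,P)]; o.append(((u,v),I[v-1:v+2,u-1:u+2].mean((0,1)).round()))
    print(n,o)
# sleeve discs on plate / pot blobs on mat from the top view
h=cv2.cvtColor(im.astype(np.uint8),cv2.COLOR_BGR2HSV); m=np.zeros(h.shape[:2],np.uint8)
m[180:272,118:212]=(h[180:272,118:212,1]<45)
c=np.array(w2px('t19',(.4605,.34,.004))); yy,xx=np.mgrid[:420,:560]; m[np.hypot(xx-c[0],yy-c[1])>39]=0
n,l,st,ce=cv2.connectedComponentsWithStats(m)
for i in range(1,n):
    if st[i,4]>40: print('mat white',st[i],px2w('t19',*ce[i],.03).round(3))
h0=np.array([.6718,-.0438,.03]); ey=np.array([.0733,.9973,0]); ex=np.array([.9973,-.0733,0])
for th in np.arange(1.35,1.85,.05):
    pts=[h0+ey*y-ex*.08*np.cos(th)+np.array([0,0,.08*np.sin(th)]) for y in np.linspace(.185,.222,15)]
    print(round(th,2),[round(np.mean([I[int(round(q[1])),int(round(q[0]))].mean() for q in (w2px(f,p) for p in pts)])) for f,I in(('s19',s),('t19',im))])
E
```

```text
tool_pos: [0.5196, 0.3432, 0.0514]
force: [-1.0, -0.7, -0.5]
grasp_force: 61.4
tool_pos: [0.5197, 0.3436, 0.051]
force: [-4.3, -1.8, 9.3]
grasp_force: 62.3
t 79.15 pos [0.4324 0.0939 0.1896] yaw 85.96 tilt 0.04 gap 0.0697 F [-0.2  0.9  1.1] q [ 0.2136 -0.178  -0.1311  1.6171  0.0002  1.855 ]
potB [((142, 235), array([163., 174., 172.])), ((310, 346), array([153., 173., 163.]))]
potC [((176, 234), array([141., 151., 149.])), ((309, 303), array([128., 146., 138.]))]
potA [((158, 204), array([141., 151., 149.])), ((266, 322), array([127., 145., 136.]))]
sl1 [((415, 223), array([131., 132., 135.])), ((304, 132), array([33., 40., 46.]))]
sl2 [((386, 223), array([131., 132., 136.])), ((304, 146), array([28., 30., 28.]))]
sl3 [((357, 224), array([88., 88., 91.])), ((304, 161), array([26., 27., 26.]))]
mat white [151 194  26  26 555] [0.518 0.34  0.03 ]
mat white [ 160  200   45   65 1198] [0.448 0.264 0.03 ]
mat white [135 223  28  27 576] [0.429 0.386 0.03 ]
1.35 [62, 136]
1.4 [73, 135]
1.45 [93, 140]
1.5 [98, 150]
1.55 [57, 59]
1.6 [61, 56]
1.65 [99, 91]
1.7 [166, 160]
1.75 [174, 153]
1.8 [174, 144]
```

```bash
python3 -c "
from plant import order; print(order.job_done())"
```

```text
the job is handed in; nothing more can be done
None
```

The job is handed in at 79 s, verdict not shown: camera checks put all three sleeves on the plate, the three bare white pots on the cork mat, and the flap at about 1.58 rad.

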